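Chase the thread of a microscope-stand base with a hand tap

TASK

Lift the tap wrench out of its square nest by one of its bars, set it down over the square of the tap standing in the stand base, and let go. Then take the wrench by its hub and work the tap in clockwise (seen from above): half a turn forward, a quarter back, half a turn forward, a quarter back, then forward until the tap's flange is fully home on the boss. Leave the wrench standing on the tap, touch nothing at the end, and do not push the screwdriver, the solder reel or the parts tray about.

Things in the scene. Friction and masses are not known exactly. Their poses are not given: they have to be found in the camera images.
- stand_base: Grey cast base of a microscope stand, fixed to the bench: plate 170 x 140 x 22 mm high, in its middle a round boss 68 mm across, its face 60 mm above the bench, and low ribs. The tap stands upright in the boss. Origin: centre of the underside; x along the 170 mm side, z up. It may stand left or right of the nest.
- tap_top (a point): Centre of the very top of the tap, 95 mm above the bench at the start, on the upright turning axis. Downward from here: 4 mm of round taper (14 mm across at the top), a steel square 22 mm wide and 19 mm high, then the flange. Site x and y are normal to the flats of the square and turn with the tap; z up.
- flange (a point): Centre of the top of the tap's round flange (48 mm across, 8 mm thick), 23 mm below the tap's top; the wrench rests on it. The flange's underside starts about 4 mm above the boss face, sinks 4 mm per turn and lies on the boss when home.
- tap_turn (a joint): Turning angle of the tap in rad, 0 to 6.28; grows clockwise seen from above. Starts between 0 and 0.2; at 6.28 the flange is home on the boss, a hard stop. Friction about 0.2 N m; it stays where it is left.
- wrench: Tap wrench, about 0.35 kg: aluminium square hub 36 x 36 mm, 66 mm high, with two flat steel bars in line through it. A bar is 12 mm wide, 14 mm high, its middle 33 mm above the hub's underside, and reaches 100 mm from the hub's axis (200 mm over all). Origin: centre of the hub's underside; x along the bars, z up. Starts upright in the nest, hub walled in, bars sticking out.
- bar (a point): On the middle of one bar, 68 mm from the hub's axis and 33 mm above the hub's underside: a good place to lift the wrench by, fingers across the bar. The other bar is its mirror image.
- socket (a point): Same point as the wrench's origin: mouth of the square socket in the hub's underside, 24.4 mm wide and 26 mm deep, sides parallel to the hub's, with a 5 mm high lead-in that opens to 32 mm. It fits the tap's square in any of four quarter positions, with about 6 degrees of play either way.
- hub_top (a point): Centre of the hub's top face, 66 mm above the wrench's underside. The hub's four flats stand free above the bars, from 40 to 66 mm above the underside: grip them there to turn (20 N or more holds).
- nest: Black square pocket holding the wrench, fixed: foot 90 x 90 x 6 mm, pocket 54 mm wide outside, 44 mm inside, walls up to 70 mm above the bench, the hub's underside on its 6 mm floor. The bars leave through open-topped slots in the two x walls, bar middle 39 mm above the bench, free beyond 50 mm from the centre. Lift straight up 70 mm to clear. Origin: centre of underside; x along the bars.
- solder_reel: Bystander: steel reel 54 mm across, 46 mm high, standing. Origin: centre of the underside.
- screwdriver: Bystander: screwdriver 190 mm long lying beyond the others. Origin: on its underside, near the middle.
- parts_tray: Bystander: grey tray 100 x 130 x 30 mm. Origin: centre of the underside.

How it is judged:
By the outcome, as a careful person would: the job done as asked, in the order asked, and still so for the second after the job is handed in, with the robot touching nothing.
It also fails if it takes over 72 s, if anything falls off the work surface, if the arm or the gripper's body presses on something with over 40 N, if the wrist force passes 120 N, or if a joint passes its speed limit or range.

ROBOT

A 6-joint arm with a two-finger parallel gripper is mounted at the origin on the work surface. World frame = base frame: x ahead of the robot, y to its left, z up, the work surface at z = 0. Lengths are in mm, angles in degrees, forces in N, time in s.
With the tool pointing down it reaches from about 300 to 850 mm from the base axis. Payload 4.2 kg.
Tool frame: the origin (TCP) lies at the centre of the arm's flange, where the gripper is bolted on; the fingertips stand 191 mm ahead of it and the grasp point (between the pads) lies 172 mm ahead of it; z points along the fingers, x is the direction in which the jaws open and shut, and the axes are right-handed (so a half turn about z gives the same grasp; the last joint's range is limited). The gripper opens to 91 mm and grips with 3 to 60 N. Pads are 32 mm wide; open, the fingers measure 118 mm over their backs; the gripper's body (76 mm by 178 mm) begins 60 mm behind the grasp point.
Start: joints at [-68.067, 18.312, 89.639, -0, 72.044, -1.146], TCP at [225.396, -528.98, 404.776] pointing down, gripper open.
Joint ranges: [-177.97, 177.97], [-48.28, 115.42], [12.27, 149.76], [-77.06, 257.06], [2.81, 150.46], [-146.56, 146.56]. Speed limits (degrees/s): [147.25, 147.25, 180, 180, 180, 180].

INTERFACE

Orientations are given as [roll, pitch, yaw] about the fixed x, y, z axes, in that order (R = Rz(yaw) Ry(pitch) Rx(roll)).
In Python, from workcell import telemetry, imaging, env gives the robot as it stands. The module is installed in compiled form; this text tells all that it offers.
- The arm moves only by the tool jog_arm, never from a script. Its argument "series" is a list of rows, each a list of 3 entries, a list of its own where there are three numbers: the shift along the world's x, y, z in mm, then the turn, a rotation vector about the world's x, y, z in rad, then the opening, from 0 (shut) to 1 (fully open). In form: [[[x, y, z], [ax, ay, az], jaw], ...]. A call has exactly 5 rows; each row is the pose to reach, as a shift and turn from the pose measured when the call began; what a row does not reach only later rows make up. A row lasts 1/12 s, in which the tool goes at most 41.7 mm and 7.16 degrees, less where a joint would pass 70% of its speed; a pose out of reach is approached as far as the arm can. A call with a gripper value outside its range is refused whole. The fingers move at their own pace and stop on an object; "squeeze" is the grip in N (left out, the last holds). Time passes only in rows, so rows that repeat a pose let the fingers close, or fill a call up. It gives the time, the measured TCP pose, the force and the opening at its end, in the units of the state.
- telemetry.state(): the state, without advancing time (a new reading comes with each control period).
- imaging.grab_frame(name): name is "side" or "top"; returns a dict with "pixels" (480x640x3 uint8, red, green, blue), "fov_y" (degrees; the focal length in pixels is half the picture's height over the tangent of half this angle, whatever the lens; pixels are square), "cx", "cy" (the principal point, pixels), "R" (3x3) and "t" (3): a world point X has camera coordinates R X + t. Camera axes: x right, y down, z forward; pixel columns grow to the right and rows downward; lengths in mm; the calibration is good to about 2 mm. A picture is of the moment at which its call begins. There is no depth.
- env.job_done(): hands the job in, once; it reports no verdict.
The state is a dict: "time_s": time; "qpos": joint angles; "qvel": joint speeds; "effort": joint torques, N m; "ee_pos": TCP position; "ee_rot": TCP orientation; "force": force on the tool from outside, world axes, zero at the start; "torque": the same for the moment, N m; "gripper_width": finger opening in mm.
Only numpy, scipy, OpenCV 4.12 (cv2) and the standard library are available. Lean on these libraries where they do the work, as an engineer would, in place of code of your own. Each camera call takes 0.05 s, during which the arm holds its last target.

## Working session

There is one attempt and no reset: what is moved stays moved. The work goes in short steps, Python scripts to look and compute and a tool call to move; the robot and the scene stay as the last step left them, time stands still between calls to the robot, and variables do not carry over. Pictures are saved under pics/ and viewed, and the job is handed in when it is done.

Besides the shell and the picture viewer there is one more tool, called after "Emit:" by a JSON object that holds its "method" and its "body". jog_arm: Moves the arm, as the interface text tells. Its arguments: {"type":"object","properties":{"series":{"type":"array"},"squeeze":{"type":"number"}},"required":["series"]}

```bash
mkdir -p pics; python3 - <<'E'
from workcell import telemetry, imaging, env
import cv2,json
s=telemetry.state();print(s)
for n in("side","top"):
    f=imaging.grab_frame(n);cv2.imwrite(f"pics/{n}0.png",f["pixels"][:,:,::-1]);print(n,f["fov_y"],f["cx"],f["cy"],f["R"],f["t"],{k for k in f})
E
```

```text
{'time_s': 0.0, 'qpos': array([-6.80661975e+01,  1.83518096e+01,  8.97064511e+01, -1.65241629e-03,
        7.20419237e+01, -1.14943415e+00]), 'qvel': array([ 0.1697896 ,  0.09835856,  0.02782977, -0.01891202, -0.00716534,
        0.01579462]), 'effort': array([ 5.05025000e-04, -4.12458837e+01, -2.31973225e+01,  7.25919474e-02,
        4.55339835e-02, -1.12858261e-04]), 'ee_pos': array([ 225.34317932, -528.8282626 ,  403.9179782 ]), 'ee_rot': array([-1.79999561e+02,  1.00195816e-01, -6.69162521e+01]), 'force': array([ 0.37884354,  0.37353094, -0.88215393]), 'torque': array([ 0.03670869, -0.00781946,  0.05876783]), 'gripper_width': 91.02432516448184}
side 45.63133841713912 315.1155972042704 230.08731833793075 [[-0.99618435 -0.08700636 -0.00682889]
 [-0.04331702  0.56085251 -0.82678177]
 [ 0.07576527 -0.82333126 -0.56248134]] [ 545.1992719   137.36268974 1019.13374994] {'R', 't', 'fov_y', 'pixels', 'cy', 'cx'}
top 52.261696241260864 326.5733241664626 239.7486007423253 [[-0.03008172 -0.99952812 -0.00621528]
 [-0.98900611  0.03066458 -0.1446603 ]
 [ 0.14478263  0.00179531 -0.98946186]] [ -51.11185518  584.80960992 1115.86179712] {'R', 't', 'fov_y', 'pixels', 'cy', 'cx'}
```

View pics/side0.png

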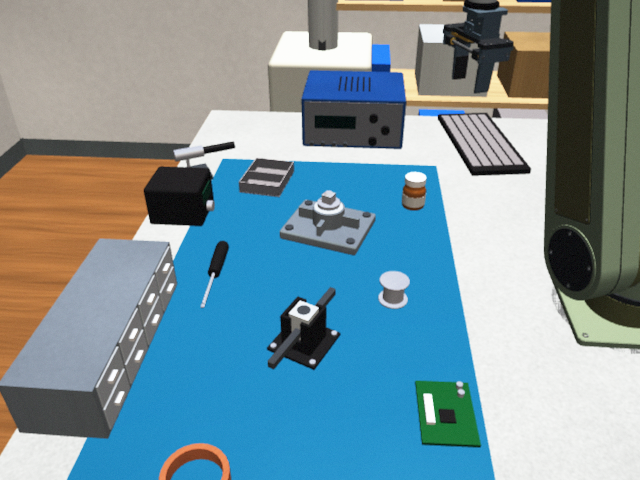

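View pics/top0.png

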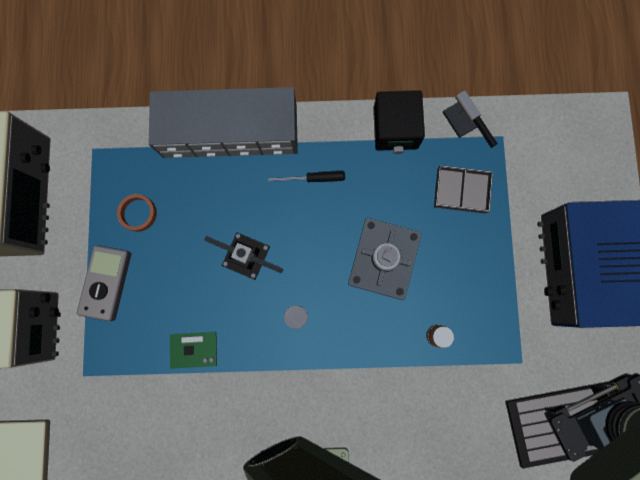

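The top view shows the hub at about (242,253), bar tips near (207,238) and (281,270), and the tap at about (386,258). The side view shows the hub at (304,312) and the tap at (328,200). Next I'll zoom in to measure.

```bash
cat > h.py <<'E'
import numpy as np,cv2
from workcell import telemetry, imaging, env
def K(f):
    fl=240/np.tan(np.radians(f["fov_y"])/2);return fl
def plane(f,u,v,z):
    d=np.array([(u-f["cx"])/K(f),(v-f["cy"])/K(f),1.]);R=np.array(f["R"]);t=np.array(f["t"])
    c=-R.T@t;d=R.T@d;return c+d*(z-c[2])/d[2]
def proj(f,X):
    p=np.array(f["R"])@np.array(X)+f["t"];return np.array([f["cx"]+K(f)*p[0]/p[2],f["cy"]+K(f)*p[1]/p[2]])
def tri(fa,a,fb,b):
    A=[];B=[]
    for f,p in((fa,a),(fb,b)):
        R=np.array(f["R"]);t=np.array(f["t"]);c=-R.T@t;d=R.T@np.array([(p[0]-f["cx"])/K(f),(p[1]-f["cy"])/K(f),1.]);d/=np.linalg.norm(d)
        P=np.eye(3)-np.outer(d,d);A.append(P);B.append(P@c)
    X=np.linalg.solve(A[0]+A[1],B[0]+B[1]);return X
def crop(f,x,y,w,h,s,name):
    im=cv2.resize(f["pixels"][y:y+h,x:x+w,::-1],None,fx=s,fy=s,interpolation=cv2.INTER_NEAREST);cv2.imwrite("pics/"+name,im)
E
python3 - <<'E'
from h import *
import pickle
t=imaging.grab_frame("top");s=imaging.grab_frame("side");pickle.dump((t,s),open("f0.pkl","wb"))
a=t["pixels"][220:290,195:295,::-1];b=t["pixels"][210:305,340:430,::-1]
crop(t,195,220,100,70,8,"tw.png");crop(t,340,210,90,95,6,"tb.png");crop(s,260,280,90,95,6,"sw.png");crop(s,275,180,110,75,7,"sb.png")
E
```

```text
(no output)
```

View pics/tw.png

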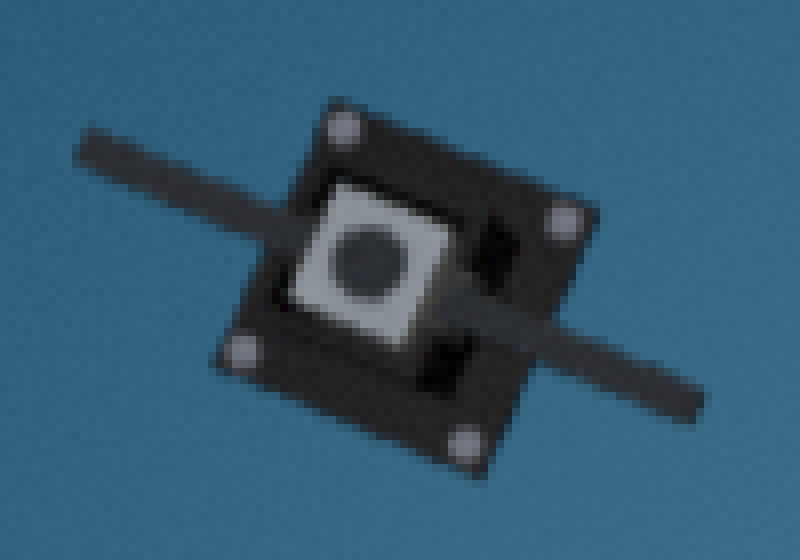

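View pics/tb.png

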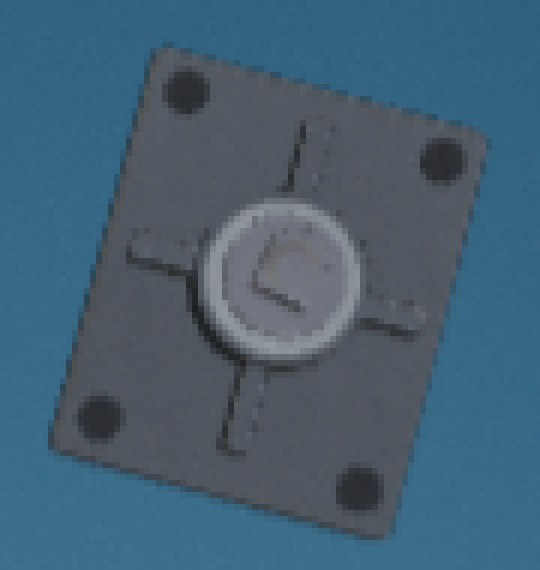

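View pics/sw.png

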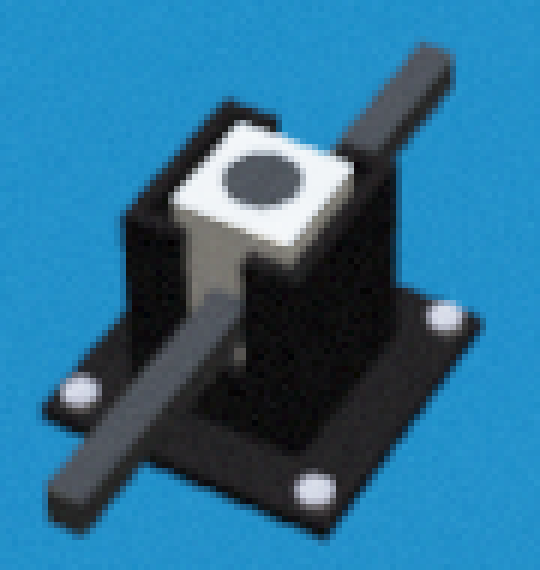

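View pics/sb.png

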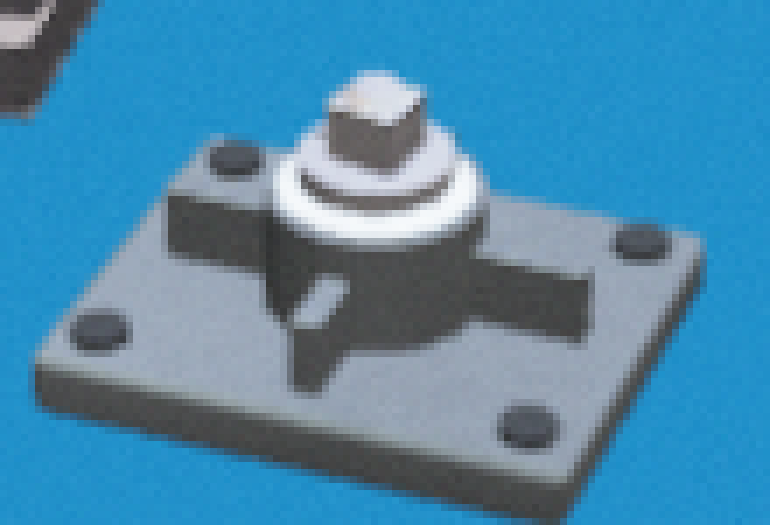

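```bash
cat > m.py <<'E'
from h import *
import pickle
t,s=pickle.load(open("f0.pkl","rb"))
def px(pts,x,y,k): return [((a+.0)/k+x-.5,(b+.0)/k+y-.5) for a,b in pts]
np.set_printoptions(precision=1,suppress=True)
def ang(a,b): return np.degrees(np.arctan2(b[1]-a[1],b[0]-a[0]))
def quad(f,pts,z,n):
    P=np.array([plane(f,u,v,z) for u,v in pts])[:,:2]
    print(n,"c",P.mean(0),"sides",[round(float(np.linalg.norm(P[i]-P[i-1])),1) for i in range(len(P))],"ang",[round(ang(P[i-1],P[i]),1) for i in range(len(P))])
    return P
quad(t,px([(337,182),(458,228),(405,348),(290,302)],195,220,8),72,"hub top")
quad(s,px([(237,122),(353,168),(290,243),(178,198)],260,280,6),72,"hub side")
quad(t,px([(335,98),(598,210),(485,478),(215,365)],195,220,8),6,"nest top")
quad(t,px([(344,128),(567,222),(466,445),(242,352)],195,220,8),8,"nest screws top")
quad(t,px([(85,143),(697,405)],195,220,8),46,"bar tips top")
print("disc tri",tri(t,px([(367,263)],195,220,8)[0],s,px([(262,180)],260,280,6)[0]))
q=px([(187,92),(443,161),(360,489),(99,420)],340,210,6);quad(t,q,23,"plate screws top")
q2=px([(235,160),(640,243),(527,427),(100,331)],275,180,7);quad(s,q2,23,"plate screws side")
for a,b in ((0,1),(1,2),(2,3),(3,0)): pass
for a in q: 
    print([np.round(tri(t,a,s,b),0) for b in q2])
print("boss",plane(t,*px([(282,281)],340,210,6)[0],60),"side boss", plane(s,*px([(379,190)],275,180,7)[0],60))
quad(s,px([(330,98),(380,122),(424,100)],275,180,7),91,"sq side upper")
quad(s,px([(330,150),(380,172),(425,148)],275,180,7),72,"sq side lower")
quad(t,px([(275,238),(255,288),(305,310)],340,210,6),91,"sq top")
E
python3 m.py
```

```text
hub top c [554.9 128.5] sides [37.0, 37.7, 37.5, 35.9] ang [np.float64(-21.6), np.float64(-112.6), np.float64(155.7), np.float64(66.6)]
hub side c [553.8 131.4] sides [33.7, 36.7, 33.3, 34.6] ang [np.float64(-111.3), np.float64(154.2), np.float64(65.1), np.float64(-25.3)]
nest top c [556.  129.4] sides [88.9, 88.3, 88.0, 89.5] ang [np.float64(-24.4), np.float64(-114.8), np.float64(156.4), np.float64(65.8)]
nest screws top c [556.  130.1] sides [74.6, 74.6, 73.9, 74.1] ang [np.float64(-24.7), np.float64(-114.6), np.float64(154.9), np.float64(65.9)]
bar tips top c [555.5 128.2] sides [198.0, 198.0] ang [np.float64(65.2), np.float64(-114.8)]
disc tri [555.1 130.1  71.6]
plate screws top c [ 538.1 -207.1] sides [136.9, 106.1, 135.9, 106.3] ang [np.float64(-17.2), np.float64(-107.1), np.float64(162.9), np.float64(73.4)]
plate screws side c [ 537.7 -206.2] sides [105.4, 135.7, 106.0, 135.5] ang [np.float64(-107.0), np.float64(163.1), np.float64(72.9), np.float64(-17.2)]
[array([ 591., -170.,   91.]), array([ 531., -159.,   92.]), array([ 553., -169.,   17.]), array([ 619., -177.,   22.])]
[array([ 588., -278.,   22.]), array([ 522., -269.,   19.]), array([ 546., -288.,  -71.]), array([ 617., -292.,  -57.])]
[array([ 519., -228.,   55.]), array([ 458., -238.,   22.]), array([ 476., -250.,  -58.]), array([ 542., -231.,   -8.])]
[array([ 527., -128.,  114.]), array([ 471., -131.,   92.]), array([ 488., -136.,   23.]), array([ 548., -127.,   57.])]
boss [ 537.3 -206.6   60. ] side boss [ 536.2 -202.4   60. ]
sq side upper c [ 536.4 -198.9] sides [27.7, 20.1, 18.1] ang [np.float64(1.9), np.float64(141.1), np.float64(-131.7)]
sq side lower c [ 536.4 -201.9] sides [28.3, 19.3, 19.2] ang [np.float64(6.7), np.float64(144.2), np.float64(-130.4)]
sq top c [ 534.9 -201.6] sides [29.3, 20.5, 20.4] ang [np.float64(19.9), np.float64(155.8), np.float64(-115.8)]
```

```bash
python3 - <<'E'
from h import *
import pickle
t,s=pickle.load(open("f0.pkl","rb"))
def cr(f,x,y,w,h,k,n,g):
    im=f["pixels"][y:y+h,x:x+w,::-1].astype(float)
    im=cv2.resize(im,None,fx=k,fy=k,interpolation=cv2.INTER_CUBIC)
    lo,hi=g; im=np.clip((im-lo)/(hi-lo)*255,0,255);cv2.imwrite("pics/"+n,im)
cr(s,310,185,40,30,20,"s2.png",(60,255));cr(t,370,240,32,30,20,"t2.png",(70,190))
E
```

```text
[ WARN:0@0.573] global loadsave.cpp:1063 imwrite_ Unsupported depth image for selected encoder is fallbacked to CV_8U.
```

View pics/s2.png

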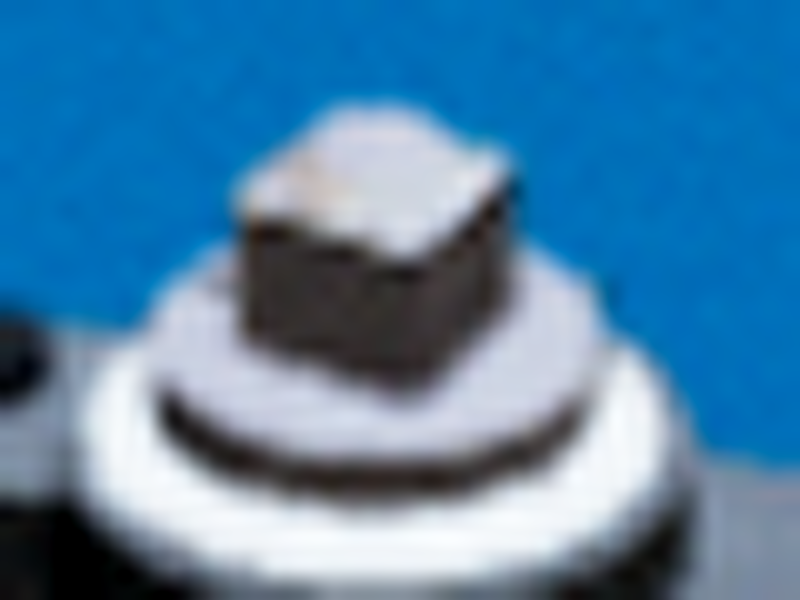

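View pics/t2.png

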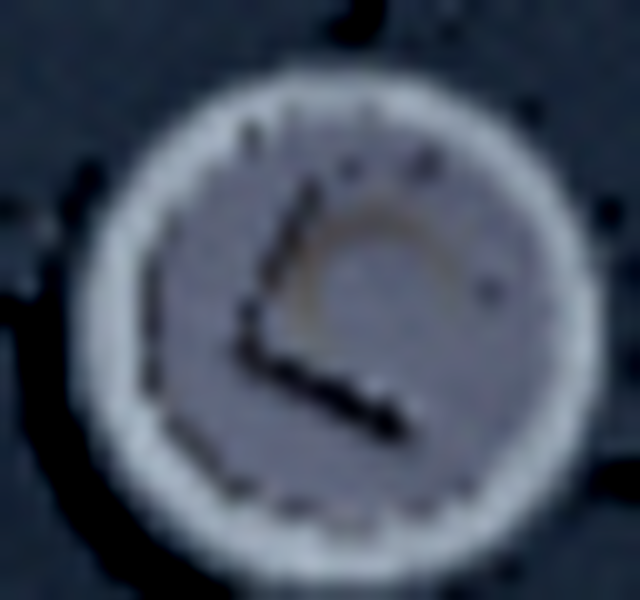

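```bash
python3 - <<'E'
from h import *
import pickle
t,s=pickle.load(open("f0.pkl","rb"))
np.set_printoptions(precision=1,suppress=True)
C=np.array([537.8,-206.6])
def P(f,a,x,y,z): return plane(f,(a[0])/20+x-.5,(a[1])/20+y-.5,z)
def show(n,f,x,y,z,pts):
    Q=[P(f,p,x,y,z)[:2] for p in pts]
    for i,q in enumerate(Q): 
        d=q-C;print(n,q,"r",np.hypot(*d).round(1),"cornerang-45 mod90",(np.degrees(np.arctan2(d[1],d[0]))-45)%90)
    for i in range(1,len(Q)):
        d=Q[i]-Q[i-1];print("  edge",np.hypot(*d).round(1),np.degrees(np.arctan2(d[1],d[0]))%90)
show("sl",s,310,185,72,[(245,342),(402,395),(510,315)])
show("su",s,310,185,91,[(240,220),(400,260),(515,178)])
show("t91",t,370,240,91,[(250,335),(405,430),(315,190)])
show("t72",t,370,240,72,[(240,350),(405,437)])
print("flange c top",P(t,(345,328),370,240,60), "taper", P(t,(375,290),370,240,95))
print(tri(t,(375/20+369.5,290/20+239.5),s,(365/20+309.5,165/20+184.5)))
E
```

```text
sl [ 550.6 -201.9] r 13.6 cornerang-45 mod90 65.20083331898122
sl [ 533.6 -192.7] r 14.6 cornerang-45 mod90 61.7482660068175
sl [ 523.4 -209.4] r 14.6 cornerang-45 mod90 55.96505397116914
  edge 19.3 61.445984456476026
  edge 19.6 58.65581074902184
su [ 550.5 -194.7] r 17.4 cornerang-45 mod90 88.0253600883295
su [ 533.6 -188. ] r 19.0 cornerang-45 mod90 57.60560276536941
su [ 522.9 -205.3] r 14.9 cornerang-45 mod90 39.97489918654256
  edge 18.2 68.34958195374665
  edge 20.3 58.13672209417169
t91 [ 534.4 -192.8] r 14.2 cornerang-45 mod90 58.78731359073835
t91 [ 523.1 -209.7] r 15.0 cornerang-45 mod90 56.983997975522726
t91 [ 550.6 -200.9] r 14.1 cornerang-45 mod90 68.98416837512056
  edge 20.3 56.32047721866408
  edge 28.9 17.789070112817456
t72 [ 534.8 -193.7] r 13.3 cornerang-45 mod90 58.14402206114447
t72 [ 524.2 -212.1] r 14.7 cornerang-45 mod90 66.92394931470847
  edge 21.2 60.0937361850343
flange c top [ 538.3 -207.3   60. ] taper [ 538.6 -206.6   95. ]
[ 538.8 -207.1   90.8]
```

Square of the tap: about 61–63° (mod 90), and the stand is at 72.8°, which fits a tap turn of 0–0.2. The tap axis is at (538,-207). The wrench hub is at (555.5,129.5) with its bars along 65.2°. I'll grip the far bar at (584,191).

Emit:
{"method": "jog_arm", "body": {"series": [[[359, 720, -60], [0, 0, 0.735], 1], [[359, 720, -60], [0, 0, 0.735], 1], [[359, 720, -60], [0, 0, 0.735], 1], [[359, 720, -60], [0, 0, 0.735], 1], [[359, 720, -60], [0, 0, 0.735], 1]], "squeeze": 50}}

```text
time_s: 0.62
ee_pos: [318.3, -341.3, 388.9]
ee_rot: [-180.0, 0.1, -30.8]
force: [0.9, 0.3, 1.1]
gripper_width: 91.0
```

Emit:
{"method": "jog_arm", "body": {"series": [[[266, 532, -49], [0, 0, 0.105], 1], [[266, 532, -49], [0, 0, 0.105], 1], [[266, 532, -49], [0, 0, 0.105], 1], [[266, 532, -49], [0, 0, 0.105], 1], [[266, 532, -49], [0, 0, 0.105], 1]]}}

```text
time_s: 1.03
ee_pos: [411.0, -155.3, 372.0]
ee_rot: [-180.0, 0.0, -24.8]
force: [1.4, -0.7, 0.0]
gripper_width: 91.4
```

Emit:
{"method": "jog_arm", "body": {"series": [[[173, 347, -32], [0, 0, 0], 1], [[173, 347, -32], [0, 0, 0], 1], [[173, 347, -32], [0, 0, 0], 1], [[173, 347, -32], [0, 0, 0], 1], [[173, 347, -32], [0, 0, 0], 1]]}}

```text
time_s: 1.45
ee_pos: [503.5, 30.9, 354.8]
ee_rot: [-180.0, 0.0, -24.8]
force: [0.1, 0.7, 0.0]
gripper_width: 91.2
```

Emit:
{"method": "jog_arm", "body": {"series": [[[80, 160, -40], [0, 0, 0], 0.7], [[80, 160, -40], [0, 0, 0], 0.7], [[80, 160, -40], [0, 0, 0], 0.6], [[80, 160, -40], [0, 0, 0], 0.6], [[80, 160, -40], [0, 0, 0], 0.6]]}}

```text
time_s: 1.87
ee_pos: [584.7, 194.9, 313.2]
ee_rot: [-179.9, 0.1, -24.6]
force: [0.4, -0.2, 0.1]
gripper_width: 60.8
```

```bash
python3 - <<'E'
from h import *
t=imaging.grab_frame("top");s=imaging.grab_frame("side");crop(t,160,170,160,120,5,"t3.png");crop(s,220,220,160,150,4,"s3.png");print(telemetry.state()["ee_pos"],telemetry.state()["time_s"])
E
```

```text
[584.26017537 193.76107192 313.05047291] 1.9667
```

View pics/s3.png

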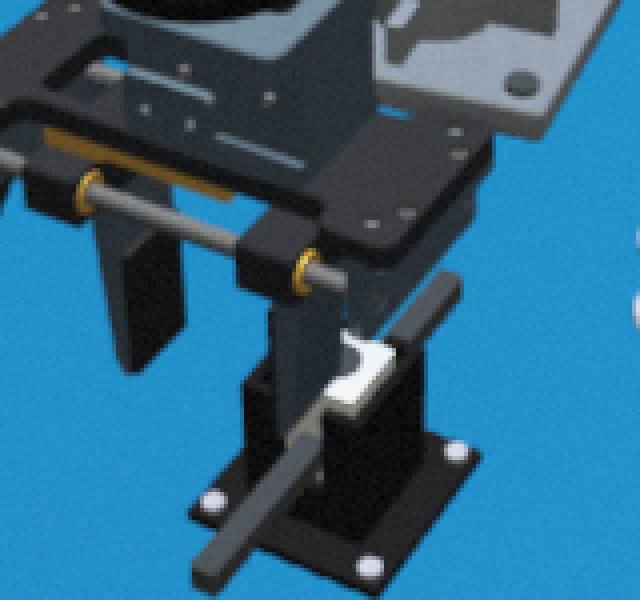

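The side view shows the fingers above the far bar, with the hub top at about (365,370) in the crop and unobstructed. I'll go down now.

Emit:
{"method": "jog_arm", "body": {"series": [[[0, -2.5, -25], [0, 0, 0], 0.6], [[0, -2.5, -55], [0, 0, 0], 0.6], [[0, -2.5, -85], [0, 0, 0], 0.6], [[0, -2.5, -102], [0, 0, 0], 0.6], [[0, -2.5, -102], [0, 0, 0], 0.6]]}}

```text
time_s: 2.38
ee_pos: [582.3, 189.6, 207.3]
ee_rot: [179.6, 0.5, -24.6]
force: [-0.1, -0.8, 0.5]
gripper_width: 54.6
```

```bash
python3 - <<'E'
from h import *
t=imaging.grab_frame("top");s=imaging.grab_frame("side");crop(t,160,170,160,120,5,"t4.png");crop(s,220,220,160,150,4,"s4.png");print(telemetry.state()["ee_pos"],telemetry.state()["force"])
E
```

```text
[584.18915002 190.41842166 211.32754311] [0.25189496 0.53144337 0.24523844]
```

View pics/s4.png

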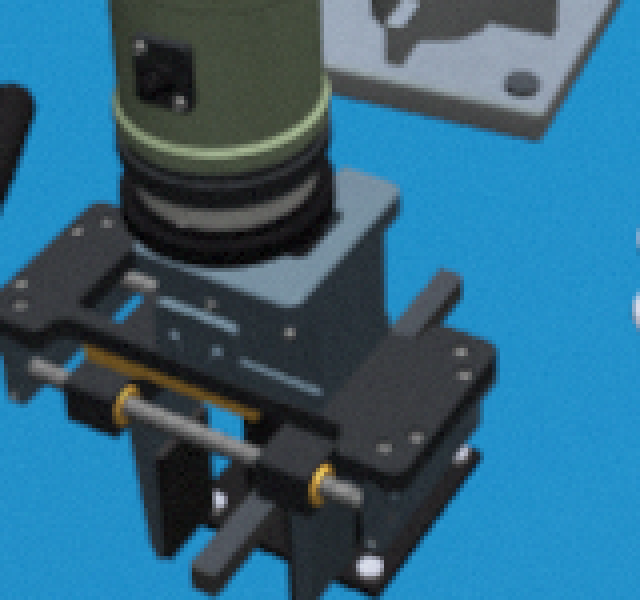

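View pics/t4.png

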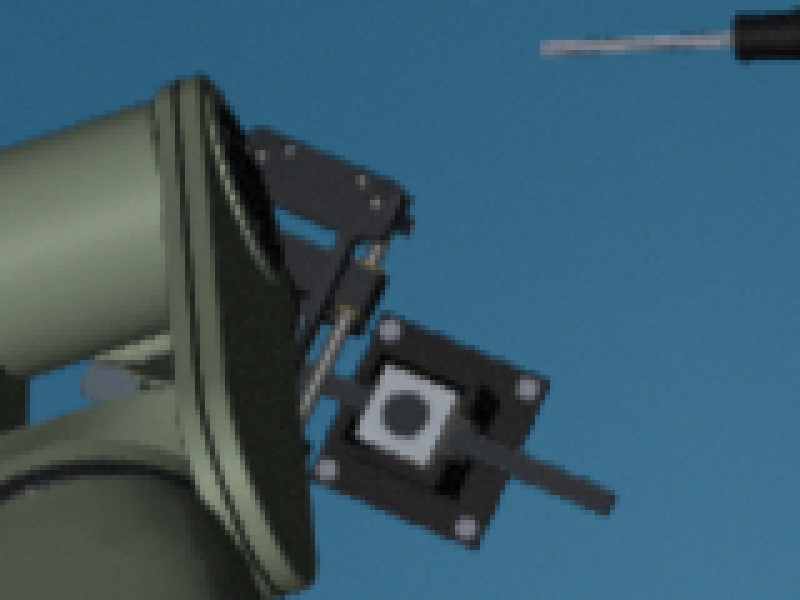

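The bar lies between the fingers, as seen at (240,540) in the side crop. The top view shows the hub undisturbed. I'll close the jaws.

Emit:
{"method": "jog_arm", "body": {"series": [[[0, 0, 0], [0, 0, 0], 0.3], [[0, 0, 0], [0, 0, 0], 0.05], [[0, 0, 0], [0, 0, 0], 0], [[0, 0, 0], [0, 0, 0], 0], [[0, 0, 0], [0, 0, 0], 0]], "squeeze": 60}}

```text
time_s: 2.9
ee_pos: [584.3, 190.5, 212.1]
ee_rot: [180.0, 0.1, -24.6]
force: [-0.1, 0.3, -0.8]
gripper_width: 24.2
```

Emit:
{"method": "jog_arm", "body": {"series": [[[0, 0, 0], [0, 0, 0], 0], [[0, 0, 0], [0, 0, 0], 0], [[0, 0, 3], [0, 0, 0], 0], [[0, 0, 8], [0, 0, 0], 0], [[0, 0, 15], [0, 0, 0], 0]]}}

```text
time_s: 3.32
ee_pos: [584.0, 190.4, 226.6]
ee_rot: [179.9, 0.2, -24.6]
force: [0.1, 0.1, -4.0]
gripper_width: 11.6
```

Emit:
{"method": "jog_arm", "body": {"series": [[[0, 0, 15], [0, 0, 0], 0], [[0, 0, 40], [0, 0, 0], 0], [[0, 0, 65], [0, 0, 0], 0], [[0, 0, 90], [0, 0, 0], 0], [[0, 0, 100], [0, 0, 0], 0]]}}

```text
time_s: 3.73
ee_pos: [584.6, 190.6, 330.6]
ee_rot: [-179.8, -0.1, -24.6]
force: [-0.0, 0.4, -2.9]
gripper_width: 12.0
```

```bash
python3 - <<'E'
from h import *
import pickle
t=imaging.grab_frame("top");s=imaging.grab_frame("side");pickle.dump((t,s),open("f5.pkl","wb"));crop(t,160,170,160,120,5,"t5.png");crop(s,220,180,160,150,4,"s5.png");S=telemetry.state();print(S["ee_pos"],S["ee_rot"],S["force"],S["torque"])
E
```

```text
[584.35237332 190.54402871 328.93051278] [-1.79890452e+02 -6.23488264e-02 -2.46206775e+01] [ 0.8972122  -0.25197032 -4.5321647 ] [ 0.19137483 -0.1403772   0.00426276]
```

View pics/s5.png

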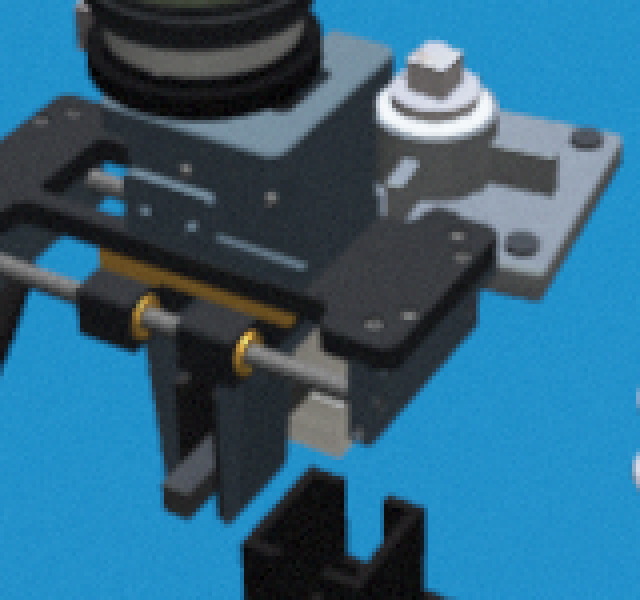

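View pics/t5.png

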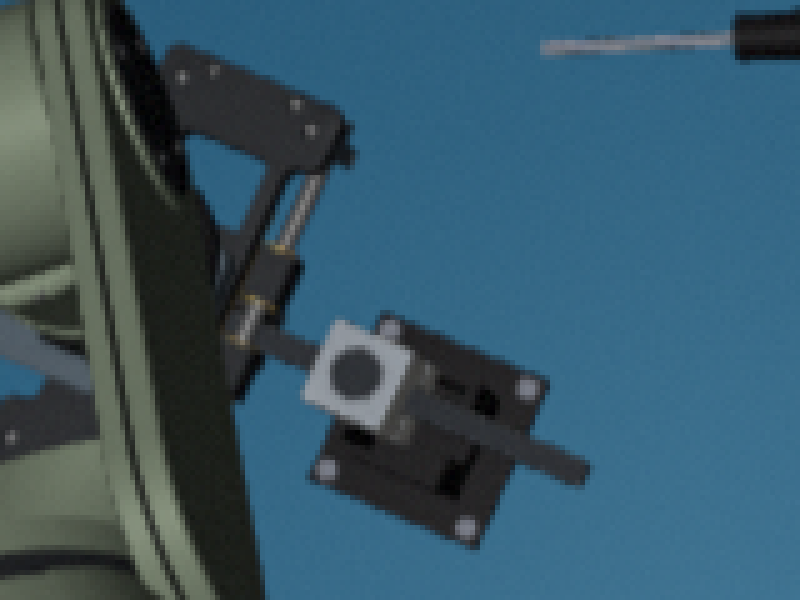

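```bash
python3 - <<'E'
from h import *
import pickle
t,s=pickle.load(open("f5.pkl","rb"))
np.set_printoptions(precision=1,suppress=True)
p=lambda a:(a[0]/5+160-.5,a[1]/5+170-.5)
for z in (184,188): print("disc",plane(t,*p((357,371)),z), plane(t,*p((360,375)),z))
print("hub q",np.mean([plane(t,*p(a),188) for a in [(342,322),(414,350),(378,435),(305,398)]],0))
print("tip z162",plane(t,*p((582,474)),162), "exp", [584.4-168*np.cos(np.radians(65.4)),190.5-168*np.sin(np.radians(65.4))])
E
```

```text
disc [560.1 129.5 184. ] [558.4 128.2 184. ]
disc [559.5 128.7 188. ] [557.8 127.4 188. ]
hub q [557.4 127.5 188. ]
tip z162 [516.5  39.1 162. ] exp [np.float64(514.4648269002525), np.float64(37.748333680092486)]
```

Emit:
{"method": "jog_arm", "body": {"series": [[[-1, -30, 0], [0, 0, -0.01], 0], [[-3, -70, 0], [0, 0, -0.02], 0], [[-5, -110, 0], [0, 0, -0.03], 0], [[-7, -150, 0], [0, 0, -0.04], 0], [[-9, -190, 0], [0, 0, -0.05], 0]]}}

```text
time_s: 4.25
ee_pos: [574.4, -1.0, 326.8]
ee_rot: [-180.0, 0.1, -27.5]
force: [1.1, 0.6, -3.0]
gripper_width: 11.8
```

Emit:
{"method": "jog_arm", "body": {"series": [[[-2, -40, 0], [0, 0, 0], 0], [[-4, -80, 0], [0, 0, 0], 0], [[-5, -110, 0], [0, 0, 0], 0], [[-6, -130, 0], [0, 0, 0], 0], [[-6, -140, 0], [0, 0, 0], 0]]}}

```text
time_s: 4.67
ee_pos: [567.5, -143.6, 324.6]
ee_rot: [179.9, 0.3, -27.6]
force: [0.6, 0.3, -2.8]
gripper_width: 11.9
```

Emit:
{"method": "jog_arm", "body": {"series": [[[1.5, -3, 0], [0, 0, 0], 0], [[1.5, -3, 0], [0, 0, 0], 0], [[1.5, -3, -1], [0, 0, 0], 0], [[1.5, -3, -3], [0, 0, 0], 0], [[1.5, -3, -3], [0, 0, 0], 0]]}}

```text
time_s: 5.08
ee_pos: [568.9, -145.3, 321.1]
ee_rot: [179.9, 0.4, -27.6]
force: [0.2, 1.0, -3.6]
gripper_width: 11.7
```

```bash
python3 - <<'E'
from h import *
import pickle
t=imaging.grab_frame("top");s=imaging.grab_frame("side");pickle.dump((t,s),open("f6.pkl","wb"));crop(t,310,190,160,120,5,"t6.png");crop(s,250,120,140,140,5,"s6.png");S=telemetry.state();print(S["ee_pos"],S["ee_rot"],S["force"],S["torque"])
E
```

```text
[ 568.99825837 -145.58636853  321.48781592] [179.93152768   0.38018454 -27.56636294] [-0.53674295  1.41516544 -3.1851142 ] [ 0.14967204 -0.13674191 -0.02122593]
```

View pics/s6.png

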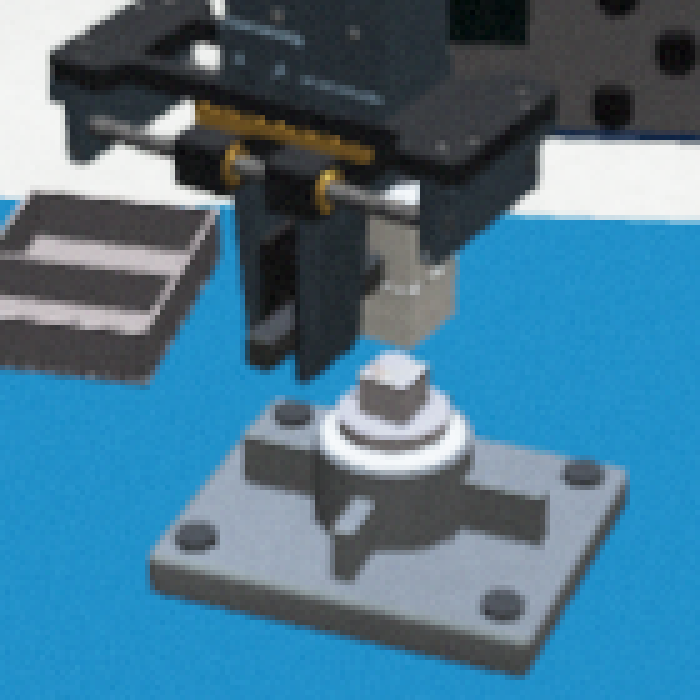

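View pics/t6.png

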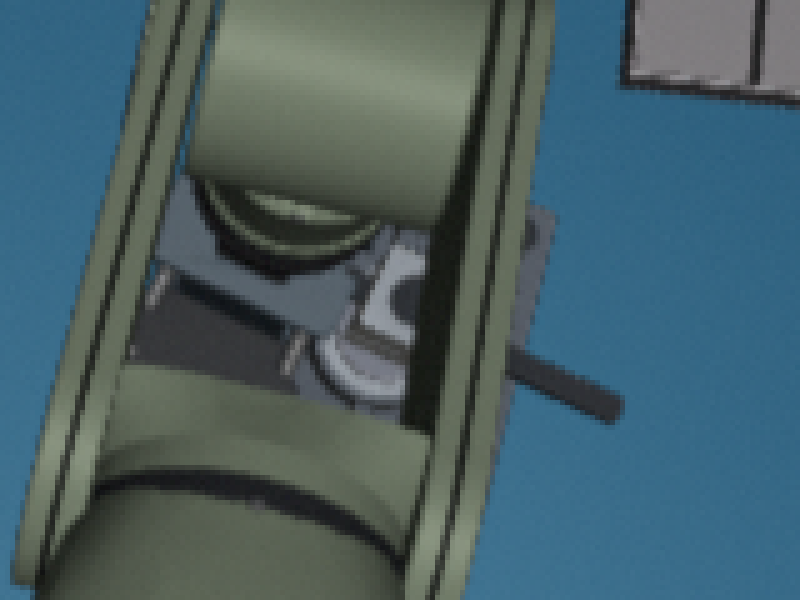

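```bash
python3 - <<'E'
from h import *
import pickle
t,s=pickle.load(open("f6.pkl","rb"))
np.set_printoptions(precision=1,suppress=True)
q=lambda a:(a[0]/5+249.5,a[1]/5+119.5)
for z in (114,116): print(plane(s,*q((405,347)),z),plane(s,*q((362,332)),z),plane(s,*q((452,312)),z))
p=lambda a:(a[0]/5+309.5,a[1]/5+189.5)
print("tip",plane(t,*p((620,410)),155))
h=np.array([538,-206.9])
for a in(17.5,107.5,197.5): print(h+25.5*np.array([np.cos(np.radians(a)),np.sin(np.radians(a))]))
print(h-100*np.array([np.cos(np.radians(62.5)),np.sin(np.radians(62.5))]))
E
```

```text
[ 531.5 -183.4  114. ] [ 549.7 -194.1  114. ] [ 514.1 -213.3  114. ]
[ 531.3 -179.9  116. ] [ 549.4 -190.6  116. ] [ 514.  -209.7  116. ]
tip [ 491.8 -292.8  155. ]
[ 562.3 -199.2]
[ 530.3 -182.6]
[ 513.7 -214.6]
[ 491.8 -295.6]
```

Alignment agrees within 2 mm. I'll lower it in stages and watch the force.

Emit:
{"method": "jog_arm", "body": {"series": [[[0, -1, -7], [0, 0, 0], 0], [[0, -1, -14], [0, 0, 0], 0], [[0, -1, -19], [0, 0, 0], 0], [[0, -1, -23], [0, 0, 0], 0], [[0, -1, -27], [0, 0, 0], 0]]}}

```text
time_s: 5.6
ee_pos: [568.9, -146.6, 293.7]
ee_rot: [179.9, 0.4, -27.6]
force: [0.7, -1.1, -3.5]
gripper_width: 11.3
```

Emit:
{"method": "jog_arm", "body": {"series": [[[0, 0, -2], [0, 0, 0], 0], [[0, 0, -4], [0, 0, 0], 0], [[0, 0, -6], [0, 0, 0], 0], [[0, 0, -7], [0, 0, 0], 0], [[0, 0, -8], [0, 0, 0], 0]]}}

```text
time_s: 6.02
ee_pos: [569.0, -146.6, 285.7]
ee_rot: [179.9, 0.4, -27.6]
force: [0.3, -0.6, -3.7]
gripper_width: 11.5
```

Emit:
{"method": "jog_arm", "body": {"series": [[[0, 0, -2], [0, 0, 0], 0], [[0, 0, -3.5], [0, 0, 0], 0], [[0, 0, -5], [0, 0, 0], 0], [[0, 0, -6], [0, 0, 0], 0], [[0, 0, -6.5], [0, 0, 0], 0]]}}

```text
time_s: 6.43
ee_pos: [568.9, -146.6, 279.0]
ee_rot: [179.9, 0.4, -27.6]
force: [0.1, 0.3, -4.1]
gripper_width: 12.1
```

Emit:
{"method": "jog_arm", "body": {"series": [[[0, 0, -0.5], [0, 0, 0], 0], [[0, 0, -1], [0, 0, 0], 0], [[0, 0, -1.5], [0, 0, 0], 0], [[0, 0, -2], [0, 0, 0], 0], [[0, 0, -2.5], [0, 0, 0], 0]]}}

```text
time_s: 6.85
ee_pos: [569.0, -146.4, 277.8]
ee_rot: [179.9, 0.4, -27.6]
force: [-2.9, 3.6, 8.4]
gripper_width: 12.0
```

Contact is at bar height 105.8, against 105 expected when seated. I'll let go and go up.

Emit:
{"method": "jog_arm", "body": {"series": [[[0, 0, 0], [0, 0, 0], 0.5], [[0, 0, 0], [0, 0, 0], 0.6], [[0, 0, 0], [0, 0, 0], 0.7], [[0, 0, 0], [0, 0, 0], 0.7], [[0, 0, 0], [0, 0, 0], 0.7]]}}

```text
time_s: 7.27
ee_pos: [569.1, -146.5, 277.7]
ee_rot: [179.9, 0.4, -27.6]
force: [-0.2, -1.3, -0.5]
gripper_width: 42.1
```

Emit:
{"method": "jog_arm", "body": {"series": [[[0, 0, 20], [0, 0, 0], 0.7], [[0, 0, 50], [0, 0, 0], 0.8], [[0, 0, 80], [0, 0, 0.1], 1], [[20, 0, 100], [0, 0, 0.2], 1], [[40, 30, 110], [0, 0, 0.3], 1]]}}

```text
time_s: 7.68
ee_pos: [609.5, -120.0, 391.5]
ee_rot: [179.8, -0.0, -10.4]
force: [-0.1, 0.5, -0.6]
gripper_width: 75.4
```

```bash
python3 - <<'E'
from h import *
import pickle
t=imaging.grab_frame("top");s=imaging.grab_frame("side");pickle.dump((t,s),open("f7.pkl","wb"));crop(t,330,200,110,110,6,"t7.png");crop(s,270,140,110,110,6,"s7.png");S=telemetry.state();print(S["ee_pos"],S["ee_rot"],S["qpos"])
E
```

```text
[ 611.40861164 -114.24854598  390.06447876] [-1.79943140e+02 -2.13769400e-02 -1.01728458e+01] [-1.16570655e+01  2.30672811e+01  8.44956614e+01  6.02079629e-02
  7.24171696e+01 -1.50240817e+00]
```

View pics/s7.png

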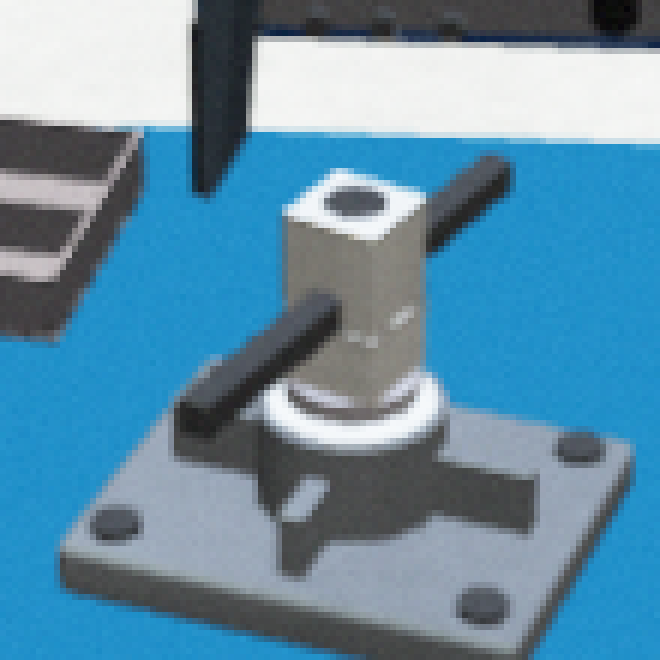

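View pics/t7.png

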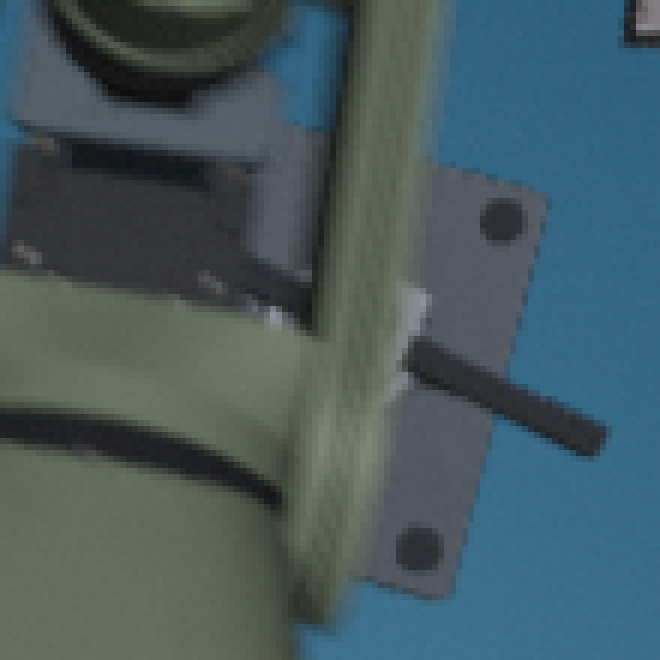

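The wrench stands seated and upright on the flange, its hub top at about (355,202) in the side crop. I'll measure its centre and angle.

```bash
python3 - <<'E'
from h import *
import pickle
t,s=pickle.load(open("f7.pkl","rb"))
np.set_printoptions(precision=1,suppress=True)
q=lambda a:(a[0]/6+269.5,a[1]/6+139.5);p=lambda a:(a[0]/6+329.5,a[1]/6+199.5)
P=np.array([plane(s,*q(a),138)[:2] for a in [(338,169),(426,206),(374,240),(284,210)]])
print(P.mean(0),[(np.degrees(np.arctan2(*(P[i]-P[i-1])[::-1]))%90).round(1) for i in range(4)],[np.linalg.norm(P[i]-P[i-1]).round(1) for i in range(4)])
print("disc",plane(s,*q((356,202)),138))
tip=plane(t,*p((603,443)),112)[:2];d=np.array([538,-206.9])-tip;print(tip,np.hypot(*d),np.degrees(np.arctan2(d[1],d[0])))
E
```

```text
[ 536.5 -202. ] [np.float64(62.3), np.float64(52.5), np.float64(57.1), np.float64(59.8)] [np.float64(34.3), np.float64(39.5), np.float64(29.3), np.float64(36.3)]
disc [ 536.4 -204.8  138. ]
[ 491.1 -294.1] 99.0012824384604 61.7557120821323
```

Emit:
{"method": "jog_arm", "body": {"series": [[[-74, -92, 0], [0, 0, 1.26], 1], [[-74, -92, 0], [0, 0, 1.26], 1], [[-74, -92, 0], [0, 0, 1.26], 1], [[-74, -92, 0], [0, 0, 1.26], 1], [[-74, -92, 0], [0, 0, 1.26], 1]], "squeeze": 40}}

```text
time_s: 8.2
ee_pos: [535.8, -207.9, 389.6]
ee_rot: [-179.9, 0.3, 25.2]
force: [0.4, -0.1, -0.5]
gripper_width: 91.0
```

Emit:
{"method": "jog_arm", "body": {"series": [[[1.5, 1.5, -10], [0, 0, 0.64], 1], [[1.5, 1.5, -20], [0, 0, 0.64], 1], [[1.5, 1.5, -30], [0, 0, 0.64], 1], [[1.5, 1.5, -40], [0, 0, 0.64], 1], [[1.5, 1.5, -45], [0, 0, 0.64], 1]]}}

```text
time_s: 8.62
ee_pos: [536.5, -206.4, 342.6]
ee_rot: [-179.7, 0.3, 61.2]
force: [-0.1, 0.5, -0.5]
gripper_width: 91.1
```

```bash
python3 - <<'E'
from h import *
t=imaging.grab_frame("top");s=imaging.grab_frame("side");crop(t,330,200,110,110,6,"t8.png");crop(s,270,120,110,110,6,"s8.png");S=telemetry.state();print(S["ee_pos"],S["ee_rot"],S["qpos"],S["torque"])
E
```

```text
[ 536.60462766 -206.3723659   342.91633719] [-179.69105392    0.29514043   60.80106841] [-22.11814178  20.96672154  94.98466501  -0.28255701  64.39185971
 -82.79552598] [ 0.01782253 -0.14483948 -0.00228904]
```

View pics/s8.png

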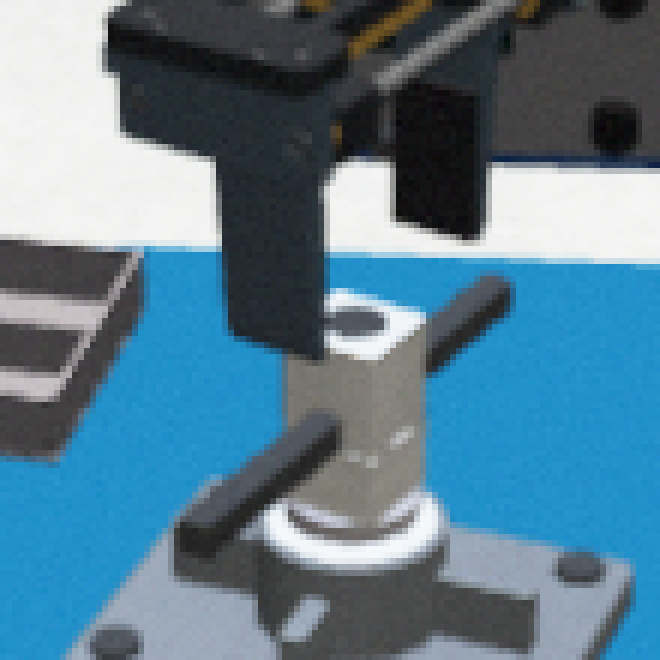

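The fingers straddle the hub above the bars, squarely. I'll go down so the fingertips stand about 3 mm above the bars, then close.

Emit:
{"method": "jog_arm", "body": {"series": [[[1, 0, -10], [0, 0, 0.015], 1], [[1, 0, -20], [0, 0, 0.015], 1], [[1, 0, -30], [0, 0, 0.015], 0.8], [[1, 0, -35], [0, 0, 0.015], 0.6], [[1, 0, -36.5], [0, 0, 0.015], 0.6]]}}

```text
time_s: 9.13
ee_pos: [537.2, -206.2, 304.8]
ee_rot: [-179.5, 0.3, 61.6]
force: [0.7, -0.0, 0.5]
gripper_width: 74.3
```

Emit:
{"method": "jog_arm", "body": {"series": [[[0, 0, 0], [0, 0, 0], 0.2], [[0, 0, 0], [0, 0, 0], 0], [[0, 0, 0], [0, 0, 0], 0], [[0, 0, 0], [0, 0, 0], 0], [[0, 0, 0], [0, 0, 0], 0]]}}

```text
time_s: 9.55
ee_pos: [537.3, -206.3, 305.2]
ee_rot: [-179.6, 0.3, 61.6]
force: [-0.4, 0.8, -0.3]
gripper_width: 40.5
```

```bash
python3 - <<'E'
from h import *
S=telemetry.state();print(S["ee_pos"],S["ee_rot"],S["force"],S["torque"],S["gripper_width"])
E
```

```text
[ 537.33457085 -206.26539873  305.18949426] [-179.58135849    0.30874965   61.61433259] [-0.38726753  0.8029329  -0.30678076] [ 0.10682295 -0.12581823 -0.01298495] 40.52309676688167
```

Emit:
{"method": "jog_arm", "body": {"series": [[[0, 0, 0], [0, 0, 0], 0], [[0, 0, 0], [0, 0, 0], 0], [[0, 0, 0], [0, 0, -0.03], 0], [[0, 0, 0], [0, 0, -0.07], 0], [[0, 0, 0], [0, 0, -0.1], 0]]}}

```text
time_s: 9.97
ee_pos: [537.8, -206.1, 305.4]
ee_rot: [-179.7, 0.2, 55.8]
force: [2.0, 0.8, -1.0]
gripper_width: 36.0
```

```bash
python3 - <<'E'
from h import *
S=telemetry.state();print(S["ee_pos"],S["ee_rot"],S["force"],S["torque"],S["gripper_width"],S["qpos"])
E
```

```text
[ 537.76770024 -206.1248237   305.40721918] [-179.66751356    0.23783466   55.77806828] [ 2.03487727  0.77486159 -1.01144227] [ 0.30043457 -0.63992496  0.16067659] 35.976346535894905 [-22.07495776  22.99874708  97.73931959  -0.18838225  59.6371574
 -77.75658126]
```

Torque about z of 0.16 N m means the tap is engaged, so it started at yaw of about 62°. The half turn ends near yaw -125.

Emit:
{"method": "jog_arm", "body": {"series": [[[0, 0, 0], [0, 0, -0.12], 0], [[0, 0, -0.1], [0, 0, -0.24], 0], [[0, 0, -0.2], [0, 0, -0.36], 0], [[0, 0, -0.3], [0, 0, -0.48], 0], [[0, 0, -0.4], [0, 0, -0.6], 0]]}}

```text
time_s: 10.38
ee_pos: [537.7, -206.3, 305.0]
ee_rot: [-179.7, 0.3, 21.1]
force: [-1.0, -1.4, -1.1]
gripper_width: 36.1
```

```bash
python3 - <<'E'
from h import *
S=telemetry.state();print(S["ee_pos"],S["ee_rot"],S["force"],S["torque"],S["gripper_width"],S["qpos"])
E
```

```text
[ 537.70507467 -206.2579909   305.02955897] [-179.70776291    0.27833768   21.12781869] [-1.04147363 -1.36900412 -1.05832809] [-0.1289665  -0.0319801   0.23526103] 36.14868665600084 [-2.21360204e+01  2.30238272e+01  9.77600673e+01  2.55595225e-02
  5.96190814e+01 -4.32761334e+01]
```

Emit:
{"method": "jog_arm", "body": {"series": [[[0, 0, 0], [0, 0, -0.12], 0], [[0, 0, -0.1], [0, 0, -0.24], 0], [[0, 0, -0.2], [0, 0, -0.36], 0], [[0, 0, -0.3], [0, 0, -0.48], 0], [[0, 0, -0.4], [0, 0, -0.6], 0]]}}

```text
time_s: 10.8
ee_pos: [537.5, -206.4, 304.6]
ee_rot: [-179.8, 0.3, -13.5]
force: [-0.3, 0.0, 0.6]
gripper_width: 36.2
```

Emit:
{"method": "jog_arm", "body": {"series": [[[0, 0, 0], [0, 0, -0.12], 0], [[0, 0, -0.1], [0, 0, -0.24], 0], [[0, 0, -0.2], [0, 0, -0.36], 0], [[0, 0, -0.3], [0, 0, -0.48], 0], [[0, 0, -0.4], [0, 0, -0.6], 0]]}}

```text
time_s: 11.22
ee_pos: [537.2, -206.4, 304.3]
ee_rot: [-179.8, 0.4, -48.2]
force: [-1.4, -0.3, 0.7]
gripper_width: 36.3
```

Emit:
{"method": "jog_arm", "body": {"series": [[[0, 0, 0], [0, 0, -0.12], 0], [[0, 0, -0.1], [0, 0, -0.24], 0], [[0, 0, -0.2], [0, 0, -0.36], 0], [[0, 0, -0.3], [0, 0, -0.48], 0], [[0, 0, -0.4], [0, 0, -0.6], 0]]}}

```text
time_s: 11.63
ee_pos: [537.0, -206.4, 303.8]
ee_rot: [-179.9, 0.4, -82.9]
force: [-0.8, 0.0, -0.5]
gripper_width: 35.9
```

Emit:
{"method": "jog_arm", "body": {"series": [[[0, 0, 0], [0, 0, -0.12], 0], [[0, 0, -0.1], [0, 0, -0.24], 0], [[0, 0, -0.2], [0, 0, -0.36], 0], [[0, 0, -0.3], [0, 0, -0.48], 0], [[0, 0, -0.4], [0, 0, -0.6], 0]]}}

```text
time_s: 12.05
ee_pos: [536.8, -206.2, 303.4]
ee_rot: [-179.9, 0.3, -117.5]
force: [-1.6, -0.4, 0.1]
gripper_width: 36.0
```

```bash
python3 - <<'E'
from h import *
S=telemetry.state();print(S["ee_pos"],S["ee_rot"],S["force"],S["torque"],S["gripper_width"],S["qpos"])
E
```

```text
[ 536.76219487 -206.23044737  303.44903204] [-179.92549765    0.34446898 -117.52415566] [-1.58249062 -0.37050773  0.13535167] [0.22679536 0.10701368 0.24571685] 35.96046142650627 [-22.24803455  22.93324353  98.17395083   0.39305263  58.78753898
  95.0729683 ]
```

Emit:
{"method": "jog_arm", "body": {"series": [[[0.5, 0, 0], [0, 0, -0.05], 0], [[0.5, 0, 0], [0, 0, -0.1], 0], [[0.5, 0, -0.1], [0, 0, -0.134], 0], [[0.5, 0, -0.1], [0, 0, -0.134], 0], [[0.5, 0, -0.1], [0, 0, -0.134], 0]]}}

```text
time_s: 12.47
ee_pos: [537.0, -206.2, 303.4]
ee_rot: [-180.0, 0.3, -125.1]
force: [-2.5, 0.5, 0.1]
gripper_width: 35.7
```

```bash
python3 - <<'E'
from h import *
import pickle
t=imaging.grab_frame("top");s=imaging.grab_frame("side");pickle.dump((t,s),open("f9.pkl","wb"));crop(t,330,200,110,110,6,"t9.png");crop(s,270,120,110,110,6,"s9.png")
S=telemetry.state();print(S["ee_pos"],S["ee_rot"],S["force"],S["torque"],S["gripper_width"])
E
```

```text
[ 536.97188722 -206.20563521  303.3620527 ] [-179.97695121    0.31824796 -125.15840089] [-2.38528145  1.02999976  0.34379999] [0.10103056 0.34284667 0.08486654] 35.912698473367
```

View pics/s9.png

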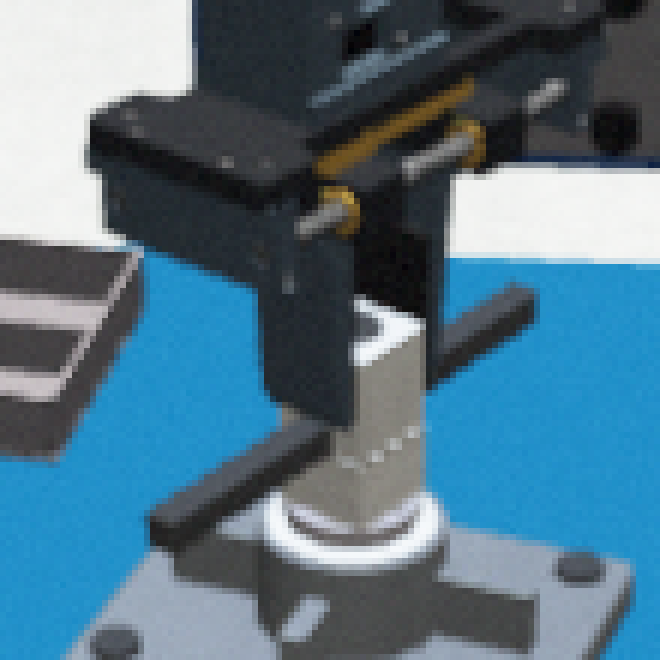

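The wrench has followed the half turn, with its bars at about (150,525) to (535,300). Now a quarter turn back: 90° plus about 12° of play.

Emit:
{"method": "jog_arm", "body": {"series": [[[0, 0, 0], [0, 0, 0.12], 0], [[0, 0, 0], [0, 0, 0.24], 0], [[0, 0, 0.1], [0, 0, 0.36], 0], [[0, 0, 0.2], [0, 0, 0.48], 0], [[0, 0, 0.3], [0, 0, 0.6], 0]]}}

```text
time_s: 12.98
ee_pos: [537.1, -206.3, 303.6]
ee_rot: [-179.9, 0.3, -90.5]
force: [-0.7, 0.5, -0.7]
gripper_width: 36.0
```

```bash
python3 - <<'E'
from h import *
S=telemetry.state();print(S["ee_pos"],S["ee_rot"],S["force"],S["torque"],S["gripper_width"])
E
```

```text
[ 537.05711679 -206.25883418  303.58418786] [-179.94757545    0.33513202  -90.48459452] [-0.73813618  0.54557219 -0.72839402] [ 0.11826855  0.03213183 -0.20895873] 35.98683057409972
```

Emit:
{"method": "jog_arm", "body": {"series": [[[0, 0, 0.1], [0, 0, 0.12], 0], [[0, 0, 0.2], [0, 0, 0.24], 0], [[0, 0, 0.3], [0, 0, 0.36], 0], [[0, 0, 0.4], [0, 0, 0.48], 0], [[0, 0, 0.4], [0, 0, 0.6], 0]]}}

```text
time_s: 13.4
ee_pos: [537.2, -206.3, 304.0]
ee_rot: [-179.9, 0.3, -55.8]
force: [0.0, 1.4, 0.6]
gripper_width: 36.1
```

Emit:
{"method": "jog_arm", "body": {"series": [[[0, 0, 0.1], [0, 0, 0.12], 0], [[0, 0, 0.2], [0, 0, 0.24], 0], [[0, 0, 0.3], [0, 0, 0.36], 0], [[0, 0, 0.4], [0, 0, 0.48], 0], [[0, 0, 0.4], [0, 0, 0.6], 0]]}}

```text
time_s: 13.82
ee_pos: [537.4, -206.2, 304.3]
ee_rot: [-179.8, 0.3, -21.1]
force: [-0.1, 0.5, 1.1]
gripper_width: 35.9
```

```bash
python3 - <<'E'
from h import *
S=telemetry.state();print(S["ee_pos"],S["ee_rot"],S["force"],S["torque"],S["gripper_width"])
E
```

```text
[ 537.38222164 -206.22685697  304.34715407] [-179.84776927    0.31654974  -21.14621979] [-0.10952579  0.49176357  1.07963173] [ 0.22630438  0.00607412 -0.27307997] 35.8734862322491
```

The tap is back by about 91°. I'll regrasp: open, raise 8 mm, turn the jaws +90°, lower and close.

Emit:
{"method": "jog_arm", "body": {"series": [[[0, 0, 0], [0, 0, 0], 1], [[0, 0, 0], [0, 0, 0], 1], [[0, 0, 0], [0, 0, 0], 1], [[0, 0, 3], [0, 0, 0], 1], [[0, 0, 8], [0, 0, 0.02], 1]]}}

```text
time_s: 14.23
ee_pos: [537.3, -206.2, 312.2]
ee_rot: [-179.8, 0.4, -20.0]
force: [-0.5, 0.3, -0.5]
gripper_width: 66.4
```

Emit:
{"method": "jog_arm", "body": {"series": [[[0, 0, 0], [0, 0, 0.12], 1], [[0, 0, 0], [0, 0, 0.24], 1], [[0, 0, 0], [0, 0, 0.36], 1], [[0, 0, 0], [0, 0, 0.48], 1], [[0, 0, 0], [0, 0, 0.6], 1]]}}

```text
time_s: 14.65
ee_pos: [537.4, -206.2, 312.8]
ee_rot: [-179.9, 0.3, 14.7]
force: [0.3, -0.8, -0.1]
gripper_width: 91.1
```

Emit:
{"method": "jog_arm", "body": {"series": [[[0, 0, 0], [0, 0, 0.12], 1], [[0, 0, 0], [0, 0, 0.24], 1], [[0, 0, 0], [0, 0, 0.36], 1], [[0, 0, 0], [0, 0, 0.48], 1], [[0, 0, 0], [0, 0, 0.6], 1]]}}

```text
time_s: 15.07
ee_pos: [537.6, -206.3, 313.4]
ee_rot: [-179.9, 0.3, 49.4]
force: [-0.1, -0.2, -0.3]
gripper_width: 91.2
```

```bash
python3 - <<'E'
from h import *
t=imaging.grab_frame("top");s=imaging.grab_frame("side");crop(s,270,120,110,110,6,"s10.png")
S=telemetry.state();print(S["ee_pos"],S["ee_rot"],S["force"],S["torque"],S["gripper_width"])
E
```

```text
[ 537.52911772 -206.30177288  313.37374776] [-179.92962071    0.31324167   49.07745308] [ 0.24785326  0.09310543 -0.2900099 ] [ 0.06018137 -0.14392567  0.058228  ] 91.06718909782299
```

View pics/s10.png

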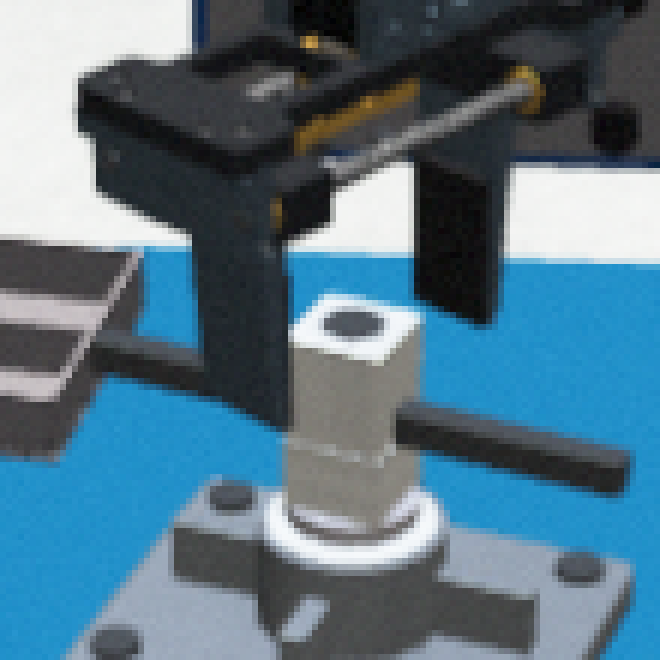

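The wrench is resting on the flange with its bars a quarter turn round. I'll align the jaws to 69° and regrasp.

Emit:
{"method": "jog_arm", "body": {"series": [[[0, 0, 0], [0, 0, 0.12], 1], [[0, 0, 0], [0, 0, 0.24], 1], [[0, 0, -2], [0, 0, 0.346], 1], [[0, 0, -6], [0, 0, 0.346], 0.7], [[0, 0, -9], [0, 0, 0.346], 0.4]]}}

```text
time_s: 15.58
ee_pos: [537.5, -206.3, 304.3]
ee_rot: [-179.9, 0.3, 68.6]
force: [0.5, -0.1, -0.4]
gripper_width: 80.7
```

Emit:
{"method": "jog_arm", "body": {"series": [[[0, 0, 0], [0, 0, 0], 0.2], [[0, 0, 0], [0, 0, 0], 0], [[0, 0, 0], [0, 0, 0], 0], [[0, 0, 0], [0, 0, 0], 0], [[0, 0, 0], [0, 0, 0], 0]]}}

```text
time_s: 16.0
ee_pos: [537.6, -206.3, 304.4]
ee_rot: [-180.0, 0.3, 68.6]
force: [0.0, -0.2, 0.2]
gripper_width: 47.4
```

Emit:
{"method": "jog_arm", "body": {"series": [[[0, 0, 0], [0, 0, 0], 0], [[0, 0, 0], [0, 0, 0], 0], [[0, 0, 0], [0, 0, 0], 0], [[0, 0, 0], [0, 0, 0], 0], [[0, 0, 0], [0, 0, 0], 0]]}}

```text
time_s: 16.42
ee_pos: [537.8, -205.8, 304.7]
ee_rot: [-180.0, 0.2, 68.6]
force: [1.0, 4.8, 3.0]
gripper_width: 35.9
```

```bash
python3 - <<'E'
from h import *
S=telemetry.state();print(S["ee_pos"],S["ee_rot"],S["force"],S["torque"],S["gripper_width"])
E
```

```text
[ 537.79904242 -205.84302228  304.70239268] [-179.98623182    0.22770819   68.56522926] [1.04732419 4.81203829 3.03407898] [ 0.97530322 -0.41313096 -0.0653814 ] 35.9292948611321
```

Emit:
{"method": "jog_arm", "body": {"series": [[[0, -0.3, 0], [0, 0, -0.12], 0], [[0, -0.5, 0], [0, 0, -0.24], 0], [[0, -0.5, -0.1], [0, 0, -0.36], 0], [[0, -0.5, -0.2], [0, 0, -0.48], 0], [[0, -0.5, -0.3], [0, 0, -0.6], 0]]}}

```text
time_s: 16.83
ee_pos: [537.8, -206.2, 304.5]
ee_rot: [-180.0, 0.2, 33.9]
force: [0.9, 2.6, 1.8]
gripper_width: 35.8
```

Emit:
{"method": "jog_arm", "body": {"series": [[[0, 0, -0.1], [0, 0, -0.12], 0], [[0, 0, -0.2], [0, 0, -0.24], 0], [[0, 0, -0.3], [0, 0, -0.36], 0], [[0, 0, -0.4], [0, 0, -0.48], 0], [[0, 0, -0.4], [0, 0, -0.6], 0]]}}

```text
time_s: 17.25
ee_pos: [537.6, -206.3, 304.1]
ee_rot: [180.0, 0.3, -0.7]
force: [-0.6, 1.2, 1.7]
gripper_width: 35.6
```

```bash
python3 - <<'E'
from h import *
S=telemetry.state();print(S["ee_pos"],S["ee_rot"],S["force"],S["torque"],S["gripper_width"])
E
```

```text
[ 537.60417091 -206.30671524  304.11958426] [179.97316502   0.29761014  -0.74235367] [-0.58224267  1.21715613  1.74196802] [ 0.35008889 -0.03891453  0.17499205] 35.62530914405266
```

Emit:
{"method": "jog_arm", "body": {"series": [[[0, 0, -0.1], [0, 0, -0.12], 0], [[0, 0, -0.2], [0, 0, -0.24], 0], [[0, 0, -0.3], [0, 0, -0.36], 0], [[0, 0, -0.4], [0, 0, -0.48], 0], [[0, 0, -0.4], [0, 0, -0.6], 0]]}}

```text
time_s: 17.67
ee_pos: [537.4, -206.4, 303.7]
ee_rot: [179.9, 0.3, -35.4]
force: [-0.6, 0.4, 1.7]
gripper_width: 35.9
```

Emit:
{"method": "jog_arm", "body": {"series": [[[0, 0, -0.1], [0, 0, -0.12], 0], [[0, 0, -0.2], [0, 0, -0.24], 0], [[0, 0, -0.3], [0, 0, -0.36], 0], [[0, 0, -0.4], [0, 0, -0.48], 0], [[0, 0, -0.4], [0, 0, -0.6], 0]]}}

```text
time_s: 18.08
ee_pos: [537.2, -206.4, 303.3]
ee_rot: [179.8, 0.3, -70.1]
force: [-0.3, 1.7, 2.7]
gripper_width: 35.6
```

Emit:
{"method": "jog_arm", "body": {"series": [[[0, 0, -0.1], [0, 0, -0.12], 0], [[0, 0, -0.2], [0, 0, -0.24], 0], [[0, 0, -0.3], [0, 0, -0.36], 0], [[0, 0, -0.4], [0, 0, -0.48], 0], [[0, 0, -0.4], [0, 0, -0.6], 0]]}}

```text
time_s: 18.5
ee_pos: [536.9, -206.4, 303.0]
ee_rot: [179.8, 0.3, -104.7]
force: [0.2, 2.8, 1.8]
gripper_width: 36.0
```

```bash
python3 - <<'E'
from h import *
S=telemetry.state();print(S["ee_pos"],S["ee_rot"],S["force"],S["torque"],S["gripper_width"])
E
```

```text
[ 536.94950035 -206.38771943  302.97488248] [ 179.80439812    0.31401769 -104.72227652] [0.19513966 2.83145504 1.77075322] [0.6164936  0.04932548 0.27513678] 35.97144375601823
```

Emit:
{"method": "jog_arm", "body": {"series": [[[0.2, 0, -0.1], [0, 0, -0.12], 0], [[0.4, 0, -0.2], [0, 0, -0.24], 0], [[0.4, 0, -0.3], [0, 0, -0.354], 0], [[0.4, 0, -0.3], [0, 0, -0.354], 0], [[0.4, 0, -0.3], [0, 0, -0.354], 0]]}}

```text
time_s: 18.92
ee_pos: [537.0, -206.4, 302.8]
ee_rot: [179.8, 0.3, -124.8]
force: [-0.8, 1.7, 2.5]
gripper_width: 35.6
```

Emit:
{"method": "jog_arm", "body": {"series": [[[0, 0, 0], [0, 0, 0.12], 0], [[0, 0, 0], [0, 0, 0.24], 0], [[0, 0, 0.1], [0, 0, 0.36], 0], [[0, 0, 0.2], [0, 0, 0.48], 0], [[0, 0, 0.3], [0, 0, 0.6], 0]]}}

```text
time_s: 19.33
ee_pos: [537.1, -206.4, 303.0]
ee_rot: [179.8, 0.3, -90.0]
force: [0.2, 2.5, 1.3]
gripper_width: 35.5
```

Emit:
{"method": "jog_arm", "body": {"series": [[[0, 0, 0.1], [0, 0, 0.12], 0], [[0, 0, 0.2], [0, 0, 0.24], 0], [[0, 0, 0.3], [0, 0, 0.36], 0], [[0, 0, 0.4], [0, 0, 0.48], 0], [[0, 0, 0.4], [0, 0, 0.6], 0]]}}

```text
time_s: 19.75
ee_pos: [537.3, -206.4, 303.4]
ee_rot: [179.8, 0.3, -55.2]
force: [0.7, 2.6, 2.5]
gripper_width: 35.8
```

Emit:
{"method": "jog_arm", "body": {"series": [[[0, 0, 0.1], [0, 0, 0.12], 0], [[0, 0, 0.2], [0, 0, 0.24], 0], [[0, 0, 0.3], [0, 0, 0.36], 0], [[0, 0, 0.4], [0, 0, 0.48], 0], [[0, 0, 0.4], [0, 0, 0.6], 0]]}}

```text
time_s: 20.17
ee_pos: [537.5, -206.3, 303.8]
ee_rot: [179.9, 0.3, -20.4]
force: [1.6, 3.2, 2.7]
gripper_width: 35.7
```

```bash
python3 - <<'E'
from h import *
S=telemetry.state();print(S["ee_pos"],S["ee_rot"],S["force"],S["torque"],S["gripper_width"])
E
```

```text
[ 537.48153539 -206.2755794   303.76040184] [179.88893215   0.28642916 -20.40440482] [1.60578323 3.23004803 2.71735707] [ 0.69996096 -0.17627329 -0.19019331] 35.74128074003468
```

Second forward and back are done. I'll regrasp for the final run.

Emit:
{"method": "jog_arm", "body": {"series": [[[0, 0, 0], [0, 0, 0], 1], [[0, 0, 0], [0, 0, 0], 1], [[0, 0, 0], [0, 0, 0], 1], [[0, 0, 3], [0, 0, 0], 1], [[0, 0, 8], [0, 0, 0.02], 1]]}}

```text
time_s: 20.58
ee_pos: [537.3, -206.4, 311.4]
ee_rot: [179.9, 0.4, -19.2]
force: [-0.3, -0.5, 0.3]
gripper_width: 66.4
```

Emit:
{"method": "jog_arm", "body": {"series": [[[0, 0, 0], [0, 0, 0.12], 1], [[0, 0, 0], [0, 0, 0.24], 1], [[0, 0, 0], [0, 0, 0.36], 1], [[0, 0, 0], [0, 0, 0.48], 1], [[0, 0, 0], [0, 0, 0.6], 1]]}}

```text
time_s: 21.0
ee_pos: [537.4, -206.5, 312.0]
ee_rot: [179.8, 0.3, 15.5]
force: [0.0, -0.4, 0.7]
gripper_width: 91.1
```

Emit:
{"method": "jog_arm", "body": {"series": [[[0, 0, 0], [0, 0, 0.12], 1], [[0, 0, 0], [0, 0, 0.24], 1], [[0, 0, 0], [0, 0, 0.36], 1], [[0, 0, 0], [0, 0, 0.48], 1], [[0, 0, 0], [0, 0, 0.6], 1]]}}

```text
time_s: 21.42
ee_pos: [537.4, -206.7, 312.5]
ee_rot: [179.8, 0.3, 50.2]
force: [-0.2, 0.1, -0.0]
gripper_width: 91.0
```

```bash
python3 - <<'E'
from h import *
s=imaging.grab_frame("side");crop(s,270,120,110,110,6,"s11.png")
S=telemetry.state();print(S["ee_pos"],S["ee_rot"],S["force"],S["torque"],S["gripper_width"])
E
```

```text
[ 537.42214339 -206.68035715  312.51633453] [179.7762432    0.346928    50.45501102] [ 0.44188272 -0.42185772 -0.36373672] [ 0.07176501 -0.13102327  0.01843312] 91.59093722473679
```

View pics/s11.png

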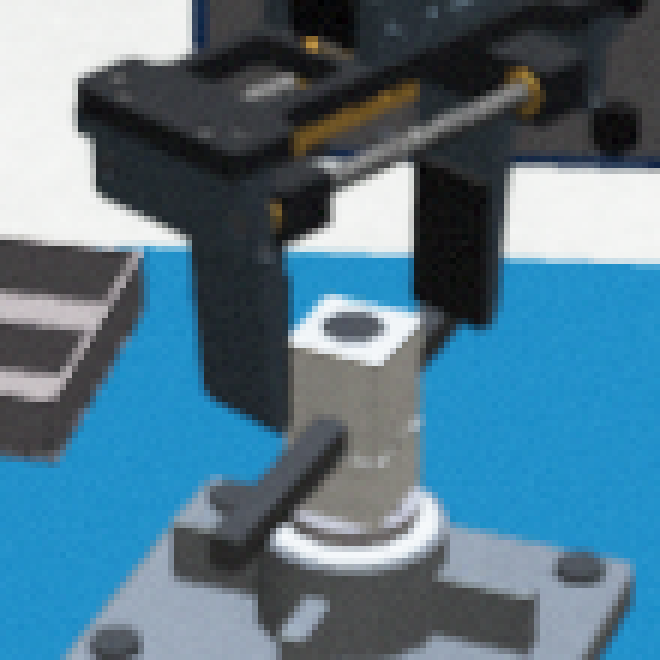

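The bars are half a turn on from the start and the wrench is seated. I'll regrasp at 69.6°.

Emit:
{"method": "jog_arm", "body": {"series": [[[0, 0.3, 0], [0, 0, 0.12], 1], [[0, 0.3, 0], [0, 0, 0.24], 1], [[0, 0.3, -2], [0, 0, 0.334], 1], [[0, 0.3, -6], [0, 0, 0.334], 0.7], [[0, 0.3, -9.3], [0, 0, 0.334], 0.4]]}}

```text
time_s: 21.88
ee_pos: [537.4, -206.4, 303.2]
ee_rot: [179.8, 0.4, 69.4]
force: [0.1, -0.2, -0.4]
gripper_width: 80.5
```

Emit:
{"method": "jog_arm", "body": {"series": [[[0, 0, 0], [0, 0, 0], 0.2], [[0, 0, 0], [0, 0, 0], 0], [[0, 0, 0], [0, 0, 0], 0], [[0, 0, 0], [0, 0, 0], 0], [[0, 0, 0], [0, 0, 0], 0]]}}

```text
time_s: 22.3
ee_pos: [537.5, -206.4, 303.4]
ee_rot: [179.7, 0.4, 69.3]
force: [-0.1, 0.7, 0.0]
gripper_width: 47.4
```

Emit:
{"method": "jog_arm", "body": {"series": [[[0, 0, 0], [0, 0, 0], 0], [[0, 0, 0], [0, 0, 0], 0], [[0, 0, 0], [0, 0, 0], 0], [[0, 0, 0], [0, 0, 0], 0], [[0, 0, 0], [0, 0, 0], 0]]}}

```text
time_s: 22.72
ee_pos: [537.8, -205.8, 303.7]
ee_rot: [179.7, 0.2, 69.3]
force: [1.8, 5.2, 2.3]
gripper_width: 35.6
```

Emit:
{"method": "jog_arm", "body": {"series": [[[0, -0.2, 0], [0, 0, -0.12], 0], [[0, -0.3, 0], [0, 0, -0.24], 0], [[0, -0.3, -0.1], [0, 0, -0.36], 0], [[0, -0.3, -0.2], [0, 0, -0.48], 0], [[0, -0.3, -0.3], [0, 0, -0.6], 0]]}}

```text
time_s: 23.13
ee_pos: [537.7, -206.1, 303.5]
ee_rot: [179.7, 0.3, 34.7]
force: [0.0, 1.9, 1.5]
gripper_width: 35.8
```

Emit:
{"method": "jog_arm", "body": {"series": [[[0, 0, -0.1], [0, 0, -0.12], 0], [[0, 0, -0.2], [0, 0, -0.24], 0], [[0, 0, -0.3], [0, 0, -0.36], 0], [[0, 0, -0.4], [0, 0, -0.48], 0], [[0, 0, -0.4], [0, 0, -0.6], 0]]}}

```text
time_s: 23.55
ee_pos: [537.6, -206.2, 303.1]
ee_rot: [179.6, 0.3, 0.0]
force: [-0.1, 1.9, 1.0]
gripper_width: 35.9
```

```bash
python3 - <<'E'
from h import *
S=telemetry.state();print(S["ee_pos"],S["ee_rot"],S["force"],S["torque"],S["gripper_width"])
E
```

```text
[ 537.59581057 -206.15976686  303.13052909] [1.79645992e+02 3.10799190e-01 1.10181833e-02] [-0.14382394  1.87986224  0.96516235] [ 0.34603652 -0.06078425  0.18680728] 35.90512989859352
```

Emit:
{"method": "jog_arm", "body": {"series": [[[0, 0, -0.1], [0, 0, -0.12], 0], [[0, 0, -0.2], [0, 0, -0.24], 0], [[0, 0, -0.3], [0, 0, -0.36], 0], [[0, 0, -0.4], [0, 0, -0.48], 0], [[0, 0, -0.5], [0, 0, -0.6], 0]]}}

```text
time_s: 23.97
ee_pos: [537.4, -206.3, 302.7]
ee_rot: [179.6, 0.3, -34.6]
force: [0.1, 2.1, 2.2]
gripper_width: 35.8
```

Emit:
{"method": "jog_arm", "body": {"series": [[[0, 0, -0.1], [0, 0, -0.12], 0], [[0, 0, -0.2], [0, 0, -0.24], 0], [[0, 0, -0.3], [0, 0, -0.36], 0], [[0, 0, -0.4], [0, 0, -0.48], 0], [[0, 0, -0.5], [0, 0, -0.6], 0]]}}

```text
time_s: 24.38
ee_pos: [537.2, -206.3, 302.3]
ee_rot: [179.5, 0.3, -69.3]
force: [0.5, 2.7, 2.5]
gripper_width: 36.0
```

Emit:
{"method": "jog_arm", "body": {"series": [[[0.1, 0, -0.1], [0, 0, -0.1], 0], [[0.2, 0, -0.2], [0, 0, -0.2], 0], [[0.3, 0, -0.3], [0, 0, -0.3], 0], [[0.3, 0, -0.4], [0, 0, -0.4], 0], [[0.3, 0, -0.5], [0, 0, -0.5], 0]]}}

```text
time_s: 24.8
ee_pos: [537.2, -206.3, 302.0]
ee_rot: [179.5, 0.3, -98.2]
force: [-0.6, 2.3, 3.0]
gripper_width: 35.8
```

```bash
python3 - <<'E'
from h import *
S=telemetry.state();print(S["ee_pos"],S["ee_rot"],S["force"],S["torque"],S["gripper_width"])
E
```

```text
[ 537.24451158 -206.26473138  302.00705519] [179.47029347   0.30425061 -98.16943447] [-0.64358186  2.27674471  2.99850362] [0.62874753 0.1134543  0.25315729] 35.84423314469813
```

Now finer steps until the hard stop shows in the torque.

Emit:
{"method": "jog_arm", "body": {"series": [[[0, 0, -0.1], [0, 0, -0.04], 0], [[0, 0, -0.1], [0, 0, -0.08], 0], [[0, 0, -0.2], [0, 0, -0.12], 0], [[0, 0, -0.2], [0, 0, -0.16], 0], [[0, 0, -0.2], [0, 0, -0.2], 0]]}}

```text
time_s: 25.22
ee_pos: [537.1, -206.3, 301.9]
ee_rot: [179.5, 0.3, -109.7]
force: [1.4, 2.1, 1.6]
gripper_width: 36.2
```

```bash
python3 - <<'E'
from h import *
S=telemetry.state();print(S["ee_pos"],S["ee_rot"],S["force"],S["torque"],S["gripper_width"])
E
```

```text
[ 537.14588008 -206.25206811  301.89995602] [ 179.45902597    0.28593972 -109.69944864] [1.42860488 2.11122143 1.56289135] [ 0.65001285 -0.08312754  0.19689365] 36.19653298174712
```

Emit:
{"method": "jog_arm", "body": {"series": [[[0, 0, 0], [0, 0, -0.03], 0], [[0, 0, -0.1], [0, 0, -0.05], 0], [[0, 0, -0.1], [0, 0, -0.07], 0], [[0, 0, -0.1], [0, 0, -0.09], 0], [[0, 0, -0.2], [0, 0, -0.1], 0]]}}

```text
time_s: 25.63
ee_pos: [537.1, -206.3, 301.8]
ee_rot: [179.5, 0.3, -115.5]
force: [-0.6, 2.8, 3.6]
gripper_width: 35.8
```

```bash
python3 - <<'E'
from h import *
S=telemetry.state();print(S["ee_pos"],S["ee_rot"],S["force"],S["torque"],S["gripper_width"])
E
```

```text
[ 537.09224652 -206.28459387  301.83465434] [ 179.45989172    0.27537057 -115.47125362] [-0.62201259  2.84732728  3.61434386] [ 0.63450021 -0.06253954  0.3198323 ] 35.79919991675896
```

Emit:
{"method": "jog_arm", "body": {"series": [[[0, 0, 0], [0, 0, -0.02], 0], [[0, 0, 0], [0, 0, -0.04], 0], [[0, 0, 0], [0, 0, -0.05], 0], [[0, 0, 0], [0, 0, -0.06], 0], [[0, 0, -0.1], [0, 0, -0.07], 0]]}}

```text
time_s: 26.05
ee_pos: [537.1, -206.3, 301.9]
ee_rot: [179.5, 0.2, -119.4]
force: [0.2, 2.0, 3.1]
gripper_width: 36.2
```

```bash
python3 - <<'E'
from h import *
S=telemetry.state();print(S["ee_pos"],S["ee_rot"],S["force"],S["torque"],S["gripper_width"])
E
```

```text
[ 537.11936845 -206.2727748   301.86201902] [ 179.4755339     0.2296805  -119.41062713] [0.16930533 2.03791172 3.07672077] [ 0.54849505 -0.03373103  1.46816915] 36.165990963903184
```

The torque jumped to 1.47 N m near yaw -119. That gives a total tap turn of about 354° from the start, which fits the hard stop. One more small nudge to be sure.

Emit:
{"method": "jog_arm", "body": {"series": [[[0, 0, 0], [0, 0, -0.01], 0], [[0, 0, 0], [0, 0, -0.02], 0], [[0, 0, 0], [0, 0, -0.03], 0], [[0, 0, 0], [0, 0, -0.03], 0], [[0, 0, 0], [0, 0, -0.03], 0]]}}

```text
time_s: 26.47
ee_pos: [537.1, -206.3, 301.9]
ee_rot: [179.5, 0.2, -121.1]
force: [-1.1, 1.9, 2.9]
gripper_width: 36.1
```

```bash
python3 - <<'E'
from h import *
S=telemetry.state();print(S["ee_pos"],S["ee_rot"],S["force"],S["torque"],S["gripper_width"])
E
```

```text
[ 537.07516771 -206.280986    301.91160453] [ 179.47406115    0.20246947 -121.08310943] [-1.09610356  1.8817346   2.88512848] [ 0.56821762 -0.05834321  1.7530782 ] 36.14061054209484
```

Held at the stop with 1.75 N m. I'll ease off within the play, release and rise straight up.

Emit:
{"method": "jog_arm", "body": {"series": [[[0, 0, 0], [0, 0, 0.03], 0], [[0, 0, 0], [0, 0, 0.04], 0], [[0, 0, 0], [0, 0, 0.04], 0.3], [[0, 0, 0], [0, 0, 0.04], 0.8], [[0, 0, 0], [0, 0, 0.04], 1]]}}

```text
time_s: 26.88
ee_pos: [537.0, -206.7, 301.6]
ee_rot: [179.5, 0.2, -119.0]
force: [-0.3, 0.1, 0.2]
gripper_width: 46.5
```

Emit:
{"method": "jog_arm", "body": {"series": [[[0, 0, 0], [0, 0, 0], 1], [[0, 0, 0], [0, 0, 0], 1], [[0, 0, 5], [0, 0, 0], 1], [[0, 0, 15], [0, 0, 0], 1], [[0, 0, 35], [0, 0, 0], 1]]}}

```text
time_s: 27.3
ee_pos: [536.5, -206.6, 335.6]
ee_rot: [179.2, 0.2, -119.0]
force: [0.4, -0.4, -0.3]
gripper_width: 79.9
```

Emit:
{"method": "jog_arm", "body": {"series": [[[0, 0, 30], [0, 0, 0], 1], [[0, 0, 60], [0, 0, 0.1], 1], [[-20, -10, 90], [0, 0, 0.2], 1], [[-50, -30, 110], [0, 0, 0.3], 1], [[-85, -50, 120], [0, 0, 0.4], 1]]}}

```text
time_s: 27.72
ee_pos: [451.6, -256.8, 459.8]
ee_rot: [179.6, -0.0, -95.7]
force: [0.6, -1.2, -0.9]
gripper_width: 91.3
```

Emit:
{"method": "jog_arm", "body": {"series": [[[-20, -35, 0], [0, 0, 0], 1], [[-40, -70, 0], [0, 0, 0], 1], [[-55, -100, 0], [0, 0, 0], 1], [[-70, -130, 0], [0, 0, 0], 1], [[-70, -140, 0], [0, 0, 0], 1]]}}

```text
time_s: 28.13
ee_pos: [379.0, -399.8, 461.1]
ee_rot: [179.6, -0.2, -95.9]
force: [-0.1, 0.1, 0.3]
gripper_width: 91.3
```

```bash
python3 - <<'E'
from h import *
import pickle
t=imaging.grab_frame("top");s=imaging.grab_frame("side");pickle.dump((t,s),open("f12.pkl","wb"));crop(s,270,120,110,110,6,"s12.png");cv2.imwrite("pics/t12.png",t["pixels"][:,:,::-1]);cv2.imwrite("pics/s12f.png",s["pixels"][:,:,::-1])
S=telemetry.state();print(S["ee_pos"],S["time_s"],S["force"],S["gripper_width"])
E
```

```text
[ 381.02642518 -398.22045884  460.39064476] 28.2333 [0.291756   0.7506663  0.46200692] 91.35346008340518
```

View pics/s12.png

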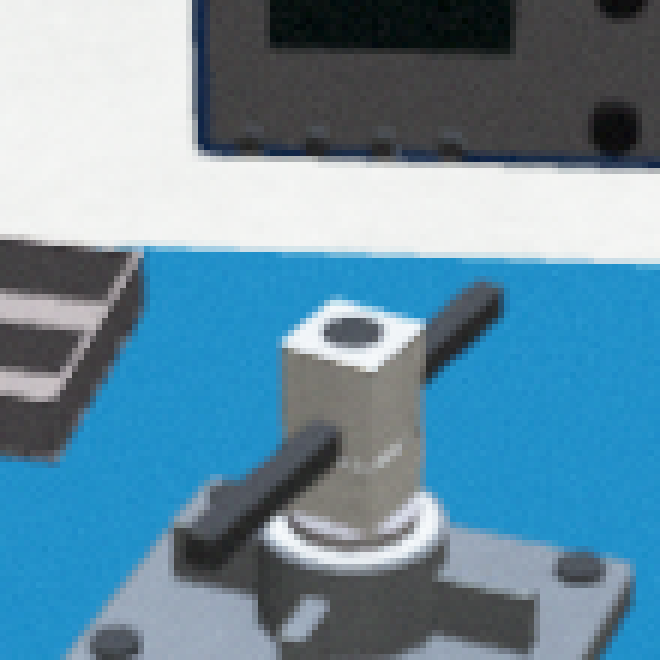

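View pics/t12.png

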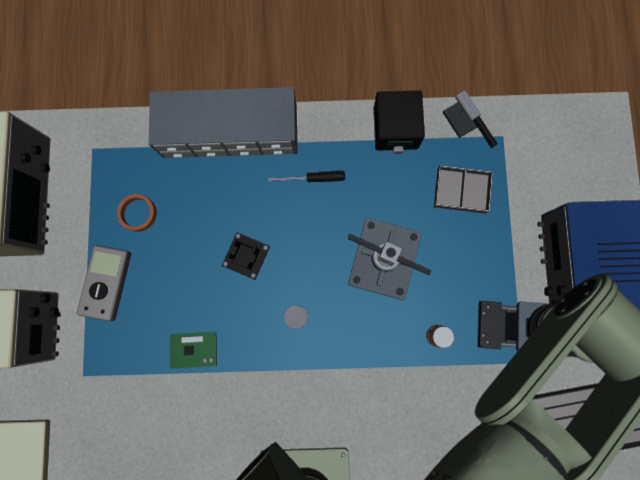

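View pics/s12f.png

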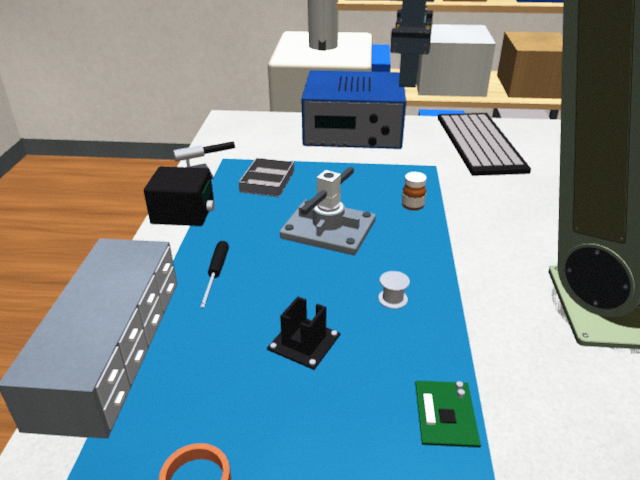

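The wrench stands upright on the tap, bars roughly along their starting direction, and the hub top sits about 1.5 px (about 4 mm) lower than at placing. The tray, screwdriver and reel show at the same pixels as in the first pictures, and the gripper is clear of everything. Handing in.

```bash
python3 - <<'E'
from h import *
t,s=imaging.grab_frame("top"),imaging.grab_frame("side")
import pickle
t0,s0=pickle.load(open("f0.pkl","rb"))
for n,(x,y,w,h) in {"driver":(260,165,90,25),"reel":(278,300,35,35),"tray":(428,160,70,58)}.items():
    print(n,np.abs(t["pixels"][y:y+h,x:x+w].astype(int)-t0["pixels"][y:y+h,x:x+w]).mean().round(1))
print(telemetry.state()["qvel"].round(2),env.job_done())
E
```

```text
driver 3.1
reel 3.8
tray 3.5
the job is handed in; nothing more can be done
[ 1.26 -0.39  0.76 -0.05 -0.14 -0.09] None
```

I lifted the wrench by its far bar, set it over the tap's square and let go. I then gripped it by the hub and turned it clockwise: about 181° forward, 92° back, 181° forward, 92° back, then forward to the stop. Between stages I re-gripped the hub twice. The job was handed in at about 28 s.

**Checks that passed:**
- **Stop reached:** the torque about the turning axis rose from 0.2–0.3 to about 1.7 N m at the end. The net tap turn counted from the start was about 354°, which fits a starting angle within 0 to 0.2 rad.
- **Flange height:** the hub top sank about 1.5 px in the side view, which matches roughly 4 mm. I judged the flange home from this and the stop. I did not see the gap under the flange directly.
- **Wrench:** it stands upright on the tap, and the gripper is open and clear of everything.
- **Bystanders:** the screwdriver, reel and tray show only noise-level change from the first pictures.

**Small disagreements:**
- My first image estimates of the tap square's angle scattered from about 56° to 69°. I used 62°, and the point where the tap began to resist agreed with it.
- The turn angles above rest on the stated 6° of socket play, so each could be off by a few degrees.
- The gripper sank 3.3 mm rather than the full 4 mm. The wrench was free to settle onto the flange when released.

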